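# Load the clay extruder's die cartridge in its leaning cradle

### The arm

A 7-joint arm with a two-finger parallel gripper is mounted at the origin on the work surface. World frame = base frame: x ahead of the robot, y to its left, z up, the work surface at z = 0. Lengths are in m, angles in rad, forces in N, time in s.
With the tool pointing down it reaches from about 0.4 to 0.85 m from the base axis. Payload 10.4 kg.
Tool frame: the origin (TCP) lies at the very end of the fingers, on their centre line; the grasp point (between the pads) lies 19 mm behind it; z points along the fingers, y is the direction in which the jaws open and shut (so a half turn about z gives the same grasp; the last joint's range is limited). The gripper opens to 85 mm and grips with 20 to 120 N. Pads are 22 mm wide; open, the fingers measure 114 mm over their backs; the gripper's body (76 mm by 85 mm) begins 54 mm behind the grasp point. The pads swing forward as they close: fully open they stand 13 mm farther back than shut.
Start: joints at [1.124, 0.332, -0.065, 1.46, 0.022, 1.35, -0.088], TCP at [0.257, -0.57, 0.231] pointing down, gripper open.
Joint ranges: [-2.6, 2.6], [-0.5, 2.12], [-1.47, 1.34], [0.16, 2.42], [-1.27, 4.41], [0.06, 2.06], [-2.6, 2.6]. Speed limits (rad/s): [2.22, 2.22, 2.79, 2.79, 3.14, 3.14, 3.14].

### API

Orientations are given as a unit quaternion [x, y, z, w].
In Python, from workcell import get_obs, camera, camera_info, hand_in gives the robot as it stands.
- The arm moves only by the tool move_arm, never from a script. Its argument "moves" is a list of rows, each a list of 3 entries, a list of its own where there are three numbers: the shift along the tool's x, y, z in units of 25 mm (1.0 is 25 mm), then the turn, a rotation vector about the tool's x, y, z in degrees, then the opening, from 0 (shut) to 1 (fully open). A call has 1 to 5 rows; each row shifts and turns the commanded pose from where the row before left it, along the tool's axes as they then stand; what a row does not reach is not made up. A row lasts 1/8 s, in which the tool goes at most 62.5 mm and 10.7 degrees, less where a joint would pass 70% of its speed; a pose out of reach is approached as far as the arm can. A call is refused whole if a number of a shift passes 1 or a number of a turn 10.7, either way. A call with a gripper value outside its range is refused whole. The fingers move at their own pace and stop on an object; "squeeze" is the grip in N (left out, the last holds). Time passes only in rows, so rows that do not move let the fingers close. It gives the time, the measured TCP pose, the force and the opening at its end, in the units of the state.
- get_obs(): the state, without advancing time (a new reading comes with each control period).
- camera(name): name is "scene" or "top" or "wrist"; returns the picture (480x640x3 uint8, red, green, blue); there is no depth.
- camera_info(name): a dict with "fx", "fy", "cx", "cy" (pixels), "D" ([k1, k2, p1, p2, k3] as OpenCV has them; the pictures are not rectified), "origin" and "rotation" of the camera in the world. Camera axes: x right, y down, z forward; pixel columns grow to the right and rows downward; lengths in m; the calibration is good to about 2 mm. A picture is of the moment at which its call begins: read the wrist's pose just before it. camera_info takes no time and is no camera call; for the wrist camera it gives the pose at the moment of the call.
- hand_in(): hands the job in, once; it reports no verdict.
The state is a dict: "clock": time; "joint_pos": joint angles; "joint_velocities": joint speeds; "tau": joint torques, N m; "position": TCP position; "ee_rot": TCP orientation; "ft_force": force on the tool from outside, world axes, zero at the start; "torque": the same for the moment, N m; "grip_width": opening from 0.0 (shut) to 1.0 (fully open).
Only numpy, scipy, OpenCV 4.12 (cv2) and the standard library are available. Lean on these libraries where they do the work, as an engineer would, in place of code of your own. Each camera call takes 0.05 s, during which the arm holds its last target. There are 200 camera calls.

### The job

Load the die cartridge into the green leaning cradle, setting each part down squarely and fully home in the pocket and letting go of it before the next: first the aluminium block, then the blue spacer frame lifted off its peg, then the brass disc on top. Finally press down on the released disc with the fingertips, straight into the pocket, with about 15 N for a moment (never over 60 N on the stack) to bed the stack, and back off. Do not drop any part, and leave the glaze jar, bowl and cup where they stand.

Things in the scene. Friction and masses are not known exactly. Their poses are not given: they have to be found in the camera images.
- pocket: Square pocket leaning 30 deg away from the robot. Origin: centre of its floor (75 mm over the table); z out along its axis, y level, x down the slope. Green walls, 8 mm thick, 59 x 59 mm inside, straight for 50 mm, then flared to 59 mm height. The walls at +y and -y have a 39 mm finger slot mid-way, down to the floor. Seated centres: block 14, spacer 35, disc 49 mm above the floor.
- block: Loose aluminium die block, 56 x 56 x 28 mm, about 0.24 kg, lying flat on the table. Origin at its centre; z up through the 28 mm thickness, x and y along its square sides.
- spacer: Loose blue square frame, 56 x 56 x 14 mm outside with a 30 x 30 mm window (bars 13 mm wide), about 0.09 kg. Origin at its centre, z through its 14 mm thickness, x and y along its sides. It hangs by its upper bar on the peg, leaning back on the peg's collar; its z is then along the peg and its y is level.
- peg: Fixed steel peg on a wooden stand, leaning 38 deg away from the robot, 10 mm thick, 32 mm long. Origin: its foot on the face of a collar (38 mm across, 6 mm thick, 125 mm over the table); z along the peg to its free end, y level, x down the slope. Below the collar only a 20 mm stem: room for fingers beside the spacer, whose centre hangs 10 mm down the slope from the peg axis.
- disc: Loose round brass disc, 56 mm across, 14 mm thick, about 0.28 kg, lying flat on the table. Origin at its centre; z through its thickness.
- jar: Bystander: amber glass glaze jar with black cap, 54 mm across, 75 mm tall; origin at the centre of its underside.
- bowl: Bystander: terracotta bowl, 100 mm across the rim, 45 mm tall; origin at the centre of its underside.
- cup: Bystander: blue ceramic cup, 72 mm across, 85 mm tall; origin at the centre of its underside.
Things that resemble listed ones, but are neither listed nor needed, are in the scene too. Of the things like the spacer, leave any that is purple; of the rest the smaller one is meant.

How it is judged:
By the outcome, as a careful person would: the job done as asked, in the order asked, and still so for the second after the job is handed in, with the robot touching nothing.
It also fails if it takes over 72 s, if anything falls off the work surface, if the arm or the gripper's body presses on something with over 40 N, if the wrist force passes 120 N, or if a joint passes its speed limit or range.

## Working session

There is one attempt and no reset: what is moved stays moved. The work goes in short steps, Python scripts to look and compute and a tool call to move; the robot and the scene stay as the last step left them, time stands still between calls to the robot, and variables do not carry over. Pictures are saved under pics/ and viewed, about 8 in all and at most 12, crops included, and the job is handed in when it is done.

Besides the shell and the picture viewer there is one more tool, called as a command line: name --argument value ..., lists and objects as JSON in quotes. move_arm: Moves the arm, as the interface text tells. Its arguments: {"type":"object","properties":{"moves":{"type":"array","items":{"type":"array"}},"squeeze":{"type":"number"}},"required":["moves"]}

```bash
mkdir -p pics; ls
python3 - <<'E'
from workcell import *
import cv2
print(get_obs())
for n in ("scene","top"):
    cv2.imwrite(f"pics/{n}0.png",camera(n)[:,:,::-1]); print(n,camera_info(n))
print(camera_info("wrist"))
E
```

```text
pics
{'clock': 0.0, 'joint_pos': array([ 1.12436944,  0.33285404, -0.06470039,  1.46098318,  0.02162678,
        1.34993227, -0.08853907]), 'joint_velocities': array([ 0.00041658, -0.00075779, -0.00161356, -0.00070666, -0.00039669,
        0.00138532, -0.00107377]), 'tau': array([-3.21799325e-04, -6.25442576e+01,  4.90020728e-02, -3.91613352e+01,
        1.62874191e-02,  9.52471892e-03, -3.39790643e-05]), 'position': array([ 0.25685108, -0.56933905,  0.23050711]), 'ee_rot': array([ 9.77631131e-01,  2.10325518e-01, -2.03337920e-04, -7.11752715e-04]), 'ft_force': array([0.52459629, 0.36012998, 0.13955933]), 'torque': array([0.01407337, 0.01182355, 0.02492691]), 'grip_width': 1.0020579161919334}
scene {'fx': 545.4339770306397, 'fy': 545.4339770306397, 'cx': 319.38221397345035, 'cy': 245.9645538017714, 'D': array([-0.14547359,  0.        ,  0.        ,  0.        ,  0.        ]), 'origin': array([ 1.20264667, -0.40331146,  0.83636092]), 'rotation': array([ 0.81262058,  0.44081576, -0.18133988, -0.33532837])}
top {'fx': 439.89421672256776, 'fy': 439.89421672256776, 'cx': 330.5585070042446, 'cy': 241.8824678567562, 'D': array([-0.05943483,  0.        ,  0.        ,  0.        ,  0.        ]), 'origin': array([0.47012073, 0.00234939, 1.13333356]), 'rotation': array([ 0.71205102, -0.69991362,  0.03953088, -0.03926287])}
{'fx': 411.61023761106077, 'fy': 411.61023761106077, 'cx': 315.7441385500838, 'cy': 235.10265575267138, 'D': array([0.03141603, 0.        , 0.        , 0.        , 0.        ]), 'origin': array([ 0.32084235, -0.54055142,  0.37436454]), 'rotation': array([ 0.83145873, -0.53760907, -0.0764743 ,  0.11749272])}
```

View pics/top0.png

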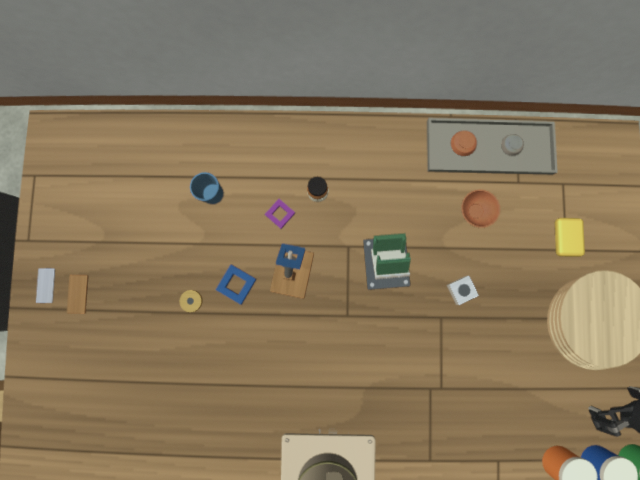

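View pics/scene0.png

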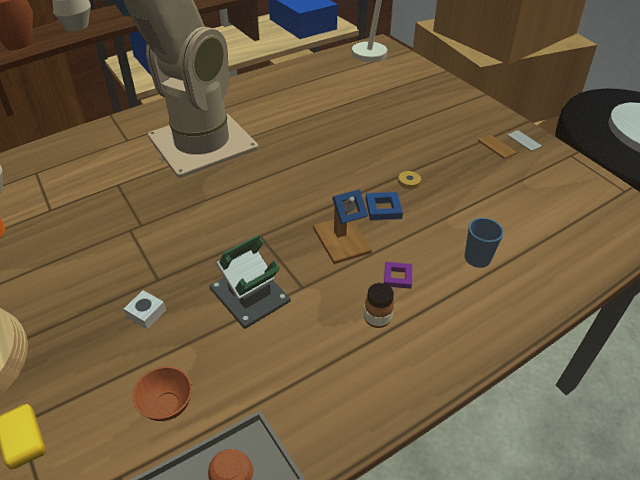

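The top view shows: block (463,291); pocket (388,262); spacer on the peg (290,257); disc (190,301); jar (318,188); bowl (481,208); cup (205,187).

These could be taken for the spacer:
- Peg-hung blue frame (290,257): smaller, so this is the one meant.
- Blue frame lying on the table (237,285): larger, so not it.
- Purple frame (280,214): to be left alone.

For the disc the only brass ring is at (190,301), and for the block the only grey cube is at (463,291). I'll check these in one close crop.

```bash
cat > h.py <<'E'
import numpy as np, cv2
from workcell import *
from scipy.spatial.transform import Rotation as R
def rays(px,ci):
    K=np.array([[ci['fx'],0,ci['cx']],[0,ci['fy'],ci['cy']],[0,0,1]])
    u=cv2.undistortPoints(np.float64(px).reshape(-1,1,2),K,np.array(ci['D']))[:,0]
    d=np.c_[u,np.ones(len(u))]; d/=np.linalg.norm(d,axis=1)[:,None]
    return np.array(ci['origin']),R.from_quat(ci['rotation']).apply(d)
def onplane(px,ci,z):
    o,d=rays(px,ci); return o+d*((z-o[2])/d[:,2])[:,None]
def onpl(px,ci,p,n):
    o,d=rays(px,ci); return o+d*(((p-o)@n)/(d@n))[:,None]
def proj(P,ci):
    K=np.array([[ci['fx'],0,ci['cx']],[0,ci['fy'],ci['cy']],[0,0,1]])
    r=R.from_quat(ci['rotation']).inv(); rv=r.as_rotvec(); t=-r.apply(ci['origin'])
    return cv2.projectPoints(np.float64(P).reshape(-1,3),rv,t,K,np.array(ci['D']))[0][:,0]
def tri(p1,c1,p2,c2):
    o1,d1=rays([p1],c1);o2,d2=rays([p2],c2)
    A=np.stack([d1[0],-d2[0]],1); s=np.linalg.lstsq(A,o2-o1,rcond=None)[0]
    a=o1+s[0]*d1[0]; b=o2+s[1]*d2[0]; return (a+b)/2,np.linalg.norm(a-b)
def lean(yaw,deg):
    """axes x down slope,y level,z out; columns"""
    a=np.radians(deg); return R.from_euler('ZY',[yaw,a]).as_matrix()
E
python3 - <<'E'
from h import *
t=cv2.imread("pics/top0.png"); s=cv2.imread("pics/scene0.png")
def crop(im,x,y,w,h,k): return cv2.resize(im[y:y+h,x:x+w],None,fx=k,fy=k,interpolation=cv2.INTER_CUBIC)
# quads 400x300
A=crop(t,350,225,80,60*1,5); B=crop(t,170,235,160,120,2.5)
C=crop(s,200,225,100,75*1,4)[:300]; C=crop(s,200,225,106,106,4)[:424,:400]
A=crop(t,355,225,66,70,6)
D=crop(s,310,165,106,75,3.77)
canvas=np.zeros((600,800,3),np.uint8)
for im,(x,y,w,h) in ((crop(t,358,228,60,66,6.6)[:,:],(0,0,400,300)),(crop(t,180,240,160,75,2.5),(400,0,400,300)),(crop(s,205,230,100,100,3),(0,300,400,300)),(crop(s,305,165,130,100,3),(400,300,400,300))):
    im=im[:h,:w]; canvas[y:y+im.shape[0],x:x+im.shape[1]]=im
# block in remaining
canvas[190:290,420:520]=crop(t,443,271,40,40,2.5)
cv2.imwrite("pics/c1.png",canvas)
hsv=cv2.cvtColor(t,cv2.COLOR_BGR2HSV); ci=camera_info("top")
for n,(x,y,w,h),m,z in (("block",(440,270,50,45),lambda c:(c[...,1]<60)&(c[...,2]>120),.028),("disc",(170,285,40,35),lambda c:(c[...,0]>16)&(c[...,0]<32)&(c[...,1]>110)&(c[...,2]>120),.014)):
    mm=m(hsv[y:y+h,x:x+w]).astype(np.uint8); cs=max(cv2.findContours(mm,0,1)[0],key=cv2.contourArea)
    r=cv2.minAreaRect(cs.astype(np.float32)+np.float32([x,y])); b=cv2.boxPoints(r); P=onplane(b,ci,z)
    print(n,r,P.mean(0),np.linalg.norm(P[1]-P[0]),np.linalg.norm(P[2]-P[1]),np.degrees(np.arctan2(*(P[1]-P[0])[1::-1])))
for n,p,z in (("jar",(318,188),.075),("bowl",(481,208),.04),("cup",(205,187),.085),("pocket",(388,262),.075),("spacer",(290,257),.12),("big",(237,285),.014),("base",(386,262),0)):
    print(n,onplane([p],ci,z)[0].round(3))
E
```

```text
block ((462.8000793457031, 290.1000061035156), (24.149532318115234, 24.59674835205078), 63.43495178222656) [ 0.47771544 -0.33157915  0.028     ] 0.06310885026437951 0.060160094365724795 -63.205087000779976
disc ((190.0, 301.0), (22.0, 22.0), 90.0) [0.4382745  0.35737496 0.014     ] 0.056678882173774287 0.05547803499605645 -88.77701617123115
jar [0.721 0.036 0.075]
bowl [ 0.686 -0.378  0.04 ]
cup [0.717 0.312 0.085]
pocket [ 0.542 -0.136  0.075]
spacer [0.547 0.096 0.12 ]
big [0.481 0.239 0.014]
base [ 0.547 -0.141  0.   ]
```

View pics/c1.png

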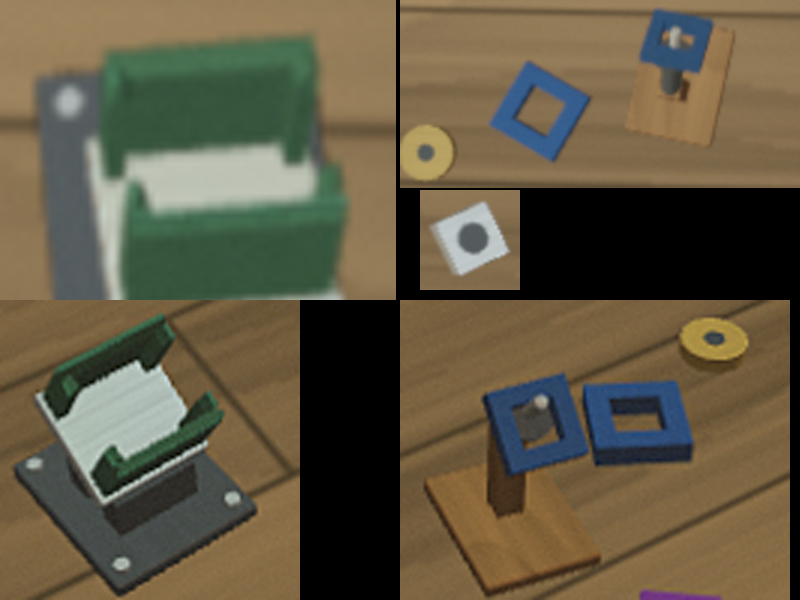

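The crop confirms the choices. The spacer is the blue frame hanging on the peg; the table frame at top (237,285) is larger. The pocket has slots left and right, and its far and near walls are green. Next I'll write the planner and go to the block.

```bash
cat >> h.py <<'E'
def tool_from_yaw(yaw): return R.from_euler('ZX',[yaw,np.pi])   # pointing down, tool x at yaw
def tool_lean(yaw,deg): return R.from_matrix(lean(yaw,deg)@np.diag([1,-1,-1]))
def plan(p1,r1,p0=None,r0=None,n=None):
    o=get_obs() if p0 is None else None
    if p0 is None: p0=o['position']; r0=R.from_quat(o['ee_rot'])
    rel=(r0.inv()*r1).as_rotvec()
    N=n or 1
    while True:
        rows=[];ra,pa=r0,np.array(p0)
        for k in range(1,N+1):
            rb=r0*R.from_rotvec(rel*k/N); pb=p0+(np.array(p1)-p0)*k/N
            rows.append(np.r_[ra.inv().apply(pb-pa)/.025,np.degrees((ra.inv()*rb).as_rotvec())]); ra,pa=rb,pb
        A=np.array(rows)
        if n or (abs(A[:,:3]).max()<=1 and abs(A[:,3:]).max()<=10.7): break
        N+=1
    for r in A: print([list(r[:3].round(2)),list(r[3:].round(1))])
E
python3 - <<'E'
from h import *
o=get_obs(); ci=camera_info("wrist"); r=R.from_quat(o['ee_rot'])
print("cam in tool",r.inv().apply(ci['origin']-o['position']), (r.inv()*R.from_quat(ci['rotation'])).as_matrix().round(3))
print("yaw",np.degrees(np.arctan2(*(r.apply([1,0,0])[1::-1]))))
plan([.4777,-.3316,.16],tool_from_yaw(np.radians(26.8)))
E
```

```text
cam in tool [ 0.07016859 -0.00016982 -0.14376387] [[-0.001 -0.961 -0.278]
 [ 1.    -0.001  0.   ]
 [-0.    -0.278  0.961]]
yaw 24.283529484152798
[[np.float64(0.92), np.float64(-0.39), np.float64(0.22)], [np.float64(-0.0), np.float64(0.0), np.float64(-0.2)]]
[[np.float64(0.92), np.float64(-0.38), np.float64(0.22)], [np.float64(-0.0), np.float64(0.0), np.float64(-0.2)]]
[[np.float64(0.92), np.float64(-0.38), np.float64(0.22)], [np.float64(-0.0), np.float64(0.0), np.float64(-0.2)]]
[[np.float64(0.92), np.float64(-0.38), np.float64(0.22)], [np.float64(-0.0), np.float64(0.0), np.float64(-0.2)]]
[[np.float64(0.93), np.float64(-0.37), np.float64(0.22)], [np.float64(-0.0), np.float64(0.0), np.float64(-0.2)]]
[[np.float64(0.93), np.float64(-0.37), np.float64(0.22)], [np.float64(-0.0), np.float64(0.0), np.float64(-0.2)]]
[[np.float64(0.93), np.float64(-0.37), np.float64(0.22)], [np.float64(-0.0), np.float64(0.0), np.float64(-0.2)]]
[[np.float64(0.93), np.float64(-0.37), np.float64(0.22)], [np.float64(-0.0), np.float64(0.0), np.float64(-0.2)]]
[[np.float64(0.93), np.float64(-0.36), np.float64(0.22)], [np.float64(-0.0), np.float64(0.0), np.float64(-0.2)]]
[[np.float64(0.93), np.float64(-0.36), np.float64(0.22)], [np.float64(-0.0), np.float64(0.0), np.float64(-0.2)]]
[[np.float64(0.93), np.float64(-0.36), np.float64(0.22)], [np.float64(-0.0), np.float64(0.0), np.float64(-0.2)]]
[[np.float64(0.93), np.float64(-0.35), np.float64(0.22)], [np.float64(-0.0), np.float64(0.0), np.float64(-0.2)]]
[[np.float64(0.94), np.float64(-0.35), np.float64(0.22)], [np.float64(-0.0), np.float64(0.0), np.float64(-0.2)]]
```

move_arm --moves '[[[0.92, -0.38, 0.22], [0, 0, -0.2], 1], [[0.92, -0.38, 0.22], [0, 0, -0.2], 1], [[0.92, -0.38, 0.22], [0, 0, -0.2], 1], [[0.92, -0.38, 0.22], [0, 0, -0.2], 1], [[0.93, -0.37, 0.22], [0, 0, -0.2], 1]]'

```text
clock: 0.72
position: [0.3424, -0.4778, 0.2033]
ee_rot: [0.976, 0.219, -0.0, -0.0]
ft_force: [-0.2, 0.5, -1.2]
grip_width: 0.998
```

move_arm --moves '[[[0.93, -0.37, 0.22], [0, 0, -0.2], 1], [[0.93, -0.37, 0.22], [0, 0, -0.2], 1], [[0.93, -0.37, 0.22], [0, 0, -0.2], 1], [[0.93, -0.36, 0.22], [0, 0, -0.2], 1], [[0.93, -0.36, 0.22], [0, 0, -0.2], 1]]'

```text
clock: 1.35
position: [0.4273, -0.3863, 0.1758]
ee_rot: [0.974, 0.227, -0.0, -0.0]
ft_force: [0.8, -0.6, 0.4]
grip_width: 1.001
```

move_arm --moves '[[[0.93, -0.36, 0.22], [0, 0, -0.2], 1], [[0.93, -0.35, 0.22], [0, 0, -0.2], 1], [[0.93, -0.35, 0.22], [0, 0, -0.2], 1], [[0, 0, 0], [0, 0, 0], 1]]'

```text
clock: 1.85
position: [0.4785, -0.3301, 0.1591]
ee_rot: [0.972, 0.234, -0.0, -0.001]
ft_force: [0.4, -0.6, 0.2]
grip_width: 0.997
```

```bash
cat > blk.py <<'E'
from h import *
o=get_obs(); ci=camera_info("wrist"); im=camera("wrist")[:,:,::-1].copy()
cv2.imwrite("pics/w1.png",im); print(o['clock'],o['position'],o['joint_pos'].round(2))
hsv=cv2.cvtColor(im,cv2.COLOR_BGR2HSV)
g=proj([[.4777,-.3316,.028]],ci)[0]; print("pred",g)
m=((hsv[...,1]<60)&(hsv[...,2]>150)).astype(np.uint8)
cs=[c for c in cv2.findContours(m,0,1)[0] if cv2.contourArea(c)>500]
c=min(cs,key=lambda c:abs(c.mean((0,1))-g).sum()); c=cv2.convexHull(c)
P=onplane(c[:,0],ci,.028); r=cv2.minAreaRect((P[:,:2]*1000).astype(np.float32)); print(r, cv2.contourArea(c))
E
python3 blk.py
```

```text
1.85 [ 0.47854872 -0.33006369  0.15906149] [ 0.74  0.3  -0.26  1.66  0.08  1.19 -0.63]
pred [317.68407379 224.27683086]
((478.548583984375, -334.1802978515625), (56.291446685791016, 55.98420333862305), 25.73610496520996) 6353.5
```

View pics/w1.png

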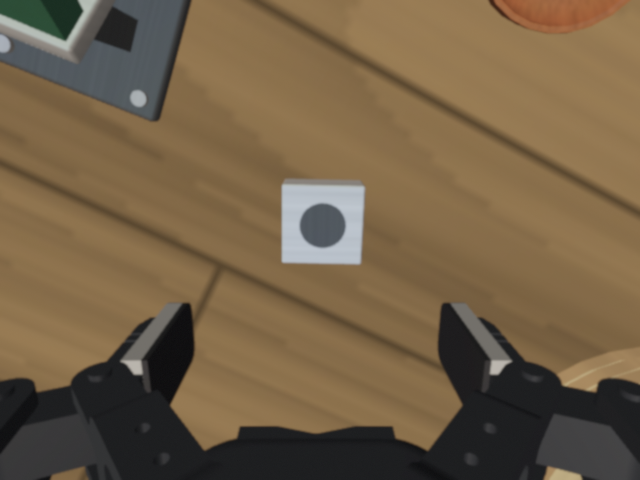

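The wrist view shows the block at (322,222) with open fingers on either side, and it measures 56x56 mm as it should. Going down to grip it.

Run:
```python
from h import *
plan([.4785,-.3342,.002],tool_from_yaw(np.radians(25.74)),n=7)
```

```text
[[np.float64(-0.0), np.float64(0.02), np.float64(0.9)], [np.float64(-0.0), np.float64(0.0), np.float64(0.2)]]
[[np.float64(-0.0), np.float64(0.02), np.float64(0.9)], [np.float64(-0.0), np.float64(0.0), np.float64(0.2)]]
[[np.float64(-0.0), np.float64(0.02), np.float64(0.9)], [np.float64(-0.0), np.float64(0.0), np.float64(0.2)]]
[[np.float64(-0.0), np.float64(0.02), np.float64(0.9)], [np.float64(-0.0), np.float64(0.0), np.float64(0.2)]]
[[np.float64(-0.0), np.float64(0.02), np.float64(0.9)], [np.float64(-0.0), np.float64(0.0), np.float64(0.2)]]
[[np.float64(-0.0), np.float64(0.02), np.float64(0.9)], [np.float64(-0.0), np.float64(0.0), np.float64(0.2)]]
[[np.float64(-0.0), np.float64(0.02), np.float64(0.9)], [np.float64(-0.0), np.float64(0.0), np.float64(0.2)]]
```

move_arm --moves '[[[-0.02, 0.05, 0.9], [0, 0, 0.4], 1], [[-0.02, 0.05, 0.9], [0, 0, 0.4], 1], [[0, 0.05, 0.9], [0, 0, 0.4], 1], [[0, 0, 0.9], [0, 0, 0.1], 1], [[0, 0, 0.9], [0, 0, 0], 1]]'

```text
clock: 2.52
position: [0.4773, -0.3376, 0.0467]
ee_rot: [0.975, 0.22, -0.0, 0.0]
ft_force: [-0.3, 0.0, -0.3]
grip_width: 1.002
```

move_arm --moves '[[[0, 0, 0.9], [0, 0, 0], 1], [[0, 0, 0.85], [0, 0, 0], 1], [[0, 0, 0], [0, 0, 0], 1]]'

```text
clock: 2.9
position: [0.4765, -0.3366, 0.0023]
ee_rot: [0.975, 0.221, -0.001, -0.001]
ft_force: [-0.0, -0.4, 0.3]
grip_width: 1.001
```

move_arm --moves '[[[0, 0, 0], [0, 0, 0], 0.5], [[0, 0, 0], [0, 0, 0], 0.5], [[0, 0, 0], [0, 0, 0], 0.5], [[0, 0, 0], [0, 0, 0], 0.5], [[0, 0, 0], [0, 0, 0], 0.5]]' --squeeze 40

```text
clock: 3.52
position: [0.4788, -0.3367, 0.0049]
ee_rot: [0.975, 0.221, 0.0, 0.001]
ft_force: [-1.8, 0.3, 6.5]
grip_width: 0.648
```

Run:
```python
from h import *
ci=camera_info("top")
c=lambda x,y:(358+x/6.6,228+y/6.6)
P=onplane([c(125,157),c(315,143),c(215,150)],ci,.060); print(P)
d=P[0]-P[1]; yaw=np.arctan2(-d[0],d[1]); print("yaw",np.degrees(yaw),np.linalg.norm(d))
M=lean(yaw,30); F=P[2]-29.5e-3*M[:,0]; print("floor",F)
T=F+.1*M[:,2]-.045*M[:,0]; print(T)
o=get_obs(); p=o['position'];r=R.from_quat(o['ee_rot']); print(p,o['ft_force'])
p2=p+[0,0,.1]
plan(T+.03*M[:,2],tool_lean(yaw,30),p2,r)
```

```text
[[ 0.56781863 -0.11111142  0.06      ]
 [ 0.57424076 -0.18188608  0.06      ]
 [ 0.57099672 -0.14459651  0.06      ]]
yaw 5.184853073064422 0.0710654398844551
floor [ 0.54555351 -0.14690524  0.07475   ]
[ 0.55653724 -0.14590857  0.18385254]
[ 0.47884995 -0.33666244  0.00494289] [-1.82173859  0.31434744  6.46148655]
[[np.float64(0.83), np.float64(-0.67), np.float64(-0.53)], [np.float64(0.7), np.float64(-3.7), np.float64(2.5)]]
[[np.float64(0.77), np.float64(-0.71), np.float64(-0.57)], [np.float64(0.7), np.float64(-3.7), np.float64(2.5)]]
[[np.float64(0.7), np.float64(-0.75), np.float64(-0.61)], [np.float64(0.7), np.float64(-3.7), np.float64(2.5)]]
[[np.float64(0.62), np.float64(-0.78), np.float64(-0.64)], [np.float64(0.7), np.float64(-3.7), np.float64(2.5)]]
[[np.float64(0.55), np.float64(-0.81), np.float64(-0.67)], [np.float64(0.7), np.float64(-3.7), np.float64(2.5)]]
[[np.float64(0.47), np.float64(-0.85), np.float64(-0.69)], [np.float64(0.7), np.float64(-3.7), np.float64(2.5)]]
[[np.float64(0.38), np.float64(-0.87), np.float64(-0.71)], [np.float64(0.7), np.float64(-3.7), np.float64(2.5)]]
[[np.float64(0.3), np.float64(-0.9), np.float64(-0.72)], [np.float64(0.7), np.float64(-3.7), np.float64(2.5)]]
```

move_arm --moves '[[[0, 0, -0.5], [0, 0, 0], 0.5], [[0, 0, -0.9], [0, 0, 0], 0.5], [[0, 0, -0.9], [0, 0, 0], 0.5], [[0, 0, -0.9], [0, 0, 0], 0.5], [[0, 0, -0.8], [0, 0, 0], 0.5]]'

```text
clock: 4.15
position: [0.4783, -0.336, 0.1052]
ee_rot: [0.975, 0.221, 0.0, 0.0]
ft_force: [-0.6, -0.2, -3.2]
grip_width: 0.643
```

move_arm --moves '[[[0.83, -0.67, -0.53], [0.7, -3.7, 2.5], 0.5], [[0.77, -0.71, -0.57], [0.7, -3.7, 2.5], 0.5], [[0.7, -0.75, -0.61], [0.7, -3.7, 2.5], 0.5], [[0.62, -0.78, -0.64], [0.7, -3.7, 2.5], 0.5], [[0.55, -0.81, -0.67], [0.7, -3.7, 2.5], 0.5]]'

```text
clock: 4.78
position: [0.5367, -0.2151, 0.1708]
ee_rot: [0.98, 0.111, -0.164, 0.006]
ft_force: [1.1, -0.6, -2.4]
grip_width: 0.644
```

move_arm --moves '[[[0.47, -0.85, -0.69], [0.7, -3.7, 2.5], 0.5], [[0.38, -0.87, -0.71], [0.7, -3.7, 2.5], 0.5], [[0.3, -0.9, -0.72], [0.7, -3.7, 2.5], 0.5], [[0, 0, 0], [0, 0, 0], 0.5], [[0, 0, 0], [0, 0, 0], 0.5]]'

```text
clock: 5.4
position: [0.571, -0.1445, 0.209]
ee_rot: [0.965, 0.043, -0.258, 0.01]
ft_force: [-0.4, -0.7, -3.2]
grip_width: 0.646
```

Run:
```python
from h import *
o=get_obs(); ci=camera_info("wrist"); im=camera("wrist")[:,:,::-1].copy()
np.save("w2.npy",dict(o=o,ci=ci),allow_pickle=True)
cv2.imwrite("pics/w2.png",im); print(o['clock'],o['position'],o['joint_pos'].round(2))
```

```text
5.4 [ 0.57101767 -0.14447138  0.20899486] [ 0.24  0.67 -0.22  1.13  0.2   1.88 -1.44]
```

View pics/w2.png

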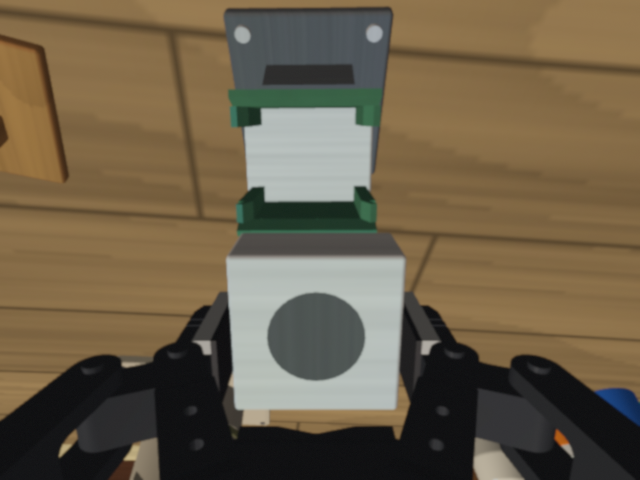

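The wrist view shows the held block (316,330) with its dimple facing up. The pocket floor is white, rows 107-203 and cols 247-371, with the green rims at rows 90-107 and 203-232. Measuring the pocket from this.

Run:
```python
from h import *
D=np.load("w2.npy",allow_pickle=True).item(); ci=D['ci']; im=cv2.imread("pics/w2.png"); hsv=cv2.cvtColor(im,cv2.COLOR_BGR2HSV)
W=((hsv[...,1]<40)&(hsv[...,2]>140)); G=((hsv[...,0]>60)&(hsv[...,0]<95)&(hsv[...,1]>60))
rows=np.arange(130,182); L=[];Rr=[]
for y in rows:
    x=np.where(W[y,230:395])[0]+230; L.append((x.min()-.5,y));Rr.append((x.max()+.5,y))
cols=np.arange(272,346); E=[];O=[];O2=[];I=[]
for x in cols:
    y=np.where(W[100:225,x])[0]+100; E.append((x,y.max()+.5)); I.append((x,y.min()-.5))
    y=np.where(G[70:130,x])[0]+70; O.append((x,y.min()-.5))
    y=np.where(G[190:250,x])[0]+190; O2.append((x,y.max()+.5))
print("px",L[0],L[-1],Rr[0],Rr[-1],E[0],E[-1],I[0],O[0],O[-1],O2[0],O2[-1])
F=np.array([.5456,-.1469,.075]); yaw=np.radians(5.2)
for k in range(4):
    M=lean(yaw,30)
    loc=lambda p,h:(onpl(p,ci,F+h*M[:,2],M[:,2])-F)@M
    l,r,e,i,o,o2=loc(L,0),loc(Rr,0),loc(E,0),loc(I,.059),loc(O,.059),loc(O2,.059)
    sl=[np.polyfit(a[:,0],a[:,1],1)[0] for a in (l,r)]+[-np.polyfit(a[:,1],a[:,0],1)[0] for a in (e,o,o2)]
    print("slopes deg",np.degrees(sl).round(2),"y",l[:,1].mean(),r[:,1].mean(),"x edge",e[:,0].mean(),"rim in +x",i[:,0].mean(),"rim out",o[:,0].mean(),o2[:,0].mean())
    dx=e[:,0].mean()+.0295; dy=(l[:,1].mean()+r[:,1].mean())/2
    dyaw=np.mean(sl[:2]+sl[2:3]+sl[3:4]); yaw+=dyaw/np.cos(np.pi/6)
    F=F+M@[dx,dy,0]; F=F+M[:,2]*((.075-F[2])/M[2,2]); print(F,np.degrees(yaw))
np.save("pocket.npy",np.r_[F,yaw])
# block contour in hand: top face
W2=(W|((hsv[...,1]<60)&(hsv[...,2]>60))).astype(np.uint8)
o=D['o'];r=R.from_quat(o['ee_rot']); m=np.zeros_like(W2); m[250:415,222:412]=((hsv[...,1]<40)&(hsv[...,2]>165))[250:415,222:412]
c=max(cv2.findContours(m,0,1)[0],key=cv2.contourArea); print(cv2.boundingRect(c),cv2.minAreaRect(c))
h=cv2.convexHull(c)[:,0]
for b in (.024,.026,.028,.030):
    n=r.apply([0,0,1]); P=r.inv().apply(onpl(h,ci,o['position']-b*n,n)-o['position']); q=cv2.minAreaRect((P[:,:2]*1000).astype(np.float32)); print(b,q)
```

```text
px (np.float64(244.5), np.int64(130)) (np.float64(246.5), np.int64(181)) (np.float64(371.5), np.int64(130)) (np.float64(369.5), np.int64(181)) (np.int64(272), np.float64(200.5)) (np.int64(345), np.float64(200.5)) (np.int64(272), np.float64(107.5)) (np.int64(272), np.float64(88.5)) (np.int64(345), np.float64(88.5)) (np.int64(272), np.float64(232.5)) (np.int64(345), np.float64(232.5))
slopes deg [-0.59  0.13 -0.03 -0.08 -0.01] y 0.046815614599692974 -0.03466689203523988 x edge -0.029581436223071918 rim in +x 0.028735534723892887 rim out 0.03755133357100974 -0.035369112073687224
[ 0.54495582 -0.14085916  0.075     ] 5.03675871985154
slopes deg [-0.44  0.27  0.09  0.06  0.1 ] y 0.04073968341327765 -0.04075415258430713 x edge -0.029508580474992416 rim in +x 0.02882260700597339 rim out 0.0376405827082494 -0.03529767751647535
[ 0.54494658 -0.14086724  0.075     ] 5.033538830004731
slopes deg [-0.44  0.28  0.1   0.07  0.11] y 0.04074757623943274 -0.04074768475942736 x edge -0.029500967580823274 rim in +x 0.028831374057134974 rim out 0.03764955837154434 -0.0352904243974647
[ 0.54494547 -0.140
[... 155 characters left out ...]
 in +x 0.028832354437371362 rim out 0.03765056190667217 -0.03528961233009429
[ 0.54494535 -0.14086739  0.075     ] 5.033474028949616
(227, 258, 177, 152) ((314.58123779296875, 333.95135498046875), (176.03753662109375, 150.91078186035156), 0.33118581771850586)
0.024 ((0.4310951232910156, -0.6142139434814453), (54.52952575683594, 54.706424713134766), 0.18796218931674957)
0.026 ((1.5879878997802734, -0.6059188842773438), (53.61698532104492, 53.79092788696289), 0.18796071410179138)
0.028 ((2.744882583618164, -0.5976161956787109), (52.70444869995117, 52.87543869018555), 0.187959223985672)
0.03 ((3.9017772674560547, -0.5893230438232422), (51.79190444946289, 51.95992660522461), 0.18796084821224213)
```

```bash
cat >> h.py <<'E'
def pocket():
    v=np.load("pocket.npy"); return v[:3],v[3],lean(v[3],30)
def inpocket(off=(0,0)):
    o=get_obs();F,yaw,M=pocket();r=R.from_quat(o['ee_rot'])
    q=(o['position']+r.apply([off[0],off[1],0])-F)@M*1000
    e=(tool_lean(yaw,30).inv()*r).as_rotvec(degrees=True)
    print("clk",o['clock'],"pt in pocket mm",q.round(2),"rot err",e.round(2),"f_pocket",(o['ft_force']@M).round(1),"w",round(o['grip_width'],3),"j6",o['joint_pos'][5].round(2))
E
python3 - <<'E'
from h import *
F,yaw,M=pocket(); inpocket()
T=F+.080*M[:,2]+M@[0,-.0006,0]
plan(T,tool_lean(yaw,30))
E
```

```text
clk 5.45 pt in pocket mm [-45.11  -6.32 128.83] rot err [ 0.19  0.07 -0.07] f_pocket [ 1.3 -0.3 -2.5] w 0.644 j6 1.88
[[np.float64(0.9), np.float64(-0.11), np.float64(0.98)], [np.float64(-0.1), np.float64(-0.0), np.float64(0.0)]]
[[np.float64(0.9), np.float64(-0.11), np.float64(0.98)], [np.float64(-0.1), np.float64(-0.0), np.float64(0.0)]]
```

move_arm --moves '[[[0.9, -0.11, 0.5], [-0.2, 0, 0], 0.5], [[0.9, -0.11, 0.5], [0, 0, 0], 0.5], [[0, 0, 0.5], [0, 0, 0], 0.5], [[0, 0, 0.4], [0, 0, 0], 0.5], [[0, 0, 0], [0, 0, 0], 0.5]]'

```text
clock: 6.08
position: [0.585, -0.1379, 0.1456]
ee_rot: [0.965, 0.043, -0.258, 0.011]
ft_force: [-0.4, -0.1, -2.2]
grip_width: 0.645
```

```bash
python3 -c "
from h import *
inpocket((0,-.0006))
ci=camera_info('wrist'); im=camera('wrist')[:,:,::-1]; cv2.imwrite('pics/w3.png',im)"
```

```text
clk 6.075 pt in pocket mm [-5.800e-01  5.000e-02  8.124e+01] rot err [ 0.    0.02 -0.06] f_pocket [ 0.7 -0.1 -2.1] w 0.645 j6 1.79
```

move_arm --moves '[[[0.02, 0, 0.4], [0, 0, 0], 0.5], [[0, 0, 0.4], [0, 0, 0], 0.5], [[0, 0, 0.4], [0, 0, 0], 0.5], [[0, 0, 0.4], [0, 0, 0], 0.5], [[0, 0, 0.2], [0, 0, 0], 0.5]]'

```text
clock: 6.75
position: [0.5633, -0.139, 0.1054]
ee_rot: [0.965, 0.043, -0.259, 0.011]
ft_force: [0.2, -0.5, -3.1]
grip_width: 0.642
```

```bash
python3 -c "
from h import *
inpocket((0,-.0006))"
```

```text
clk 6.75 pt in pocket mm [ 0.78  0.84 35.53] rot err [ 0.   -0.01 -0.13] f_pocket [ 1.7 -0.5 -2.6] w 0.642 j6 1.7
```

move_arm --moves '[[[-0.01, 0.01, 0.3], [0, 0, 0], 0.5], [[0, 0, 0.3], [0, 0, 0], 0.5], [[0, 0, 0.3], [0, 0, 0], 0.5], [[0, 0, 0.2], [0, 0, 0], 0.5], [[0, 0, 0], [0, 0, 0], 0.5]]'

```text
clock: 7.38
position: [0.5497, -0.1404, 0.0821]
ee_rot: [0.965, 0.043, -0.259, 0.011]
ft_force: [0.3, 0.2, -3.5]
grip_width: 0.645
```

```bash
python3 -c "
from h import *
inpocket((0,-.0006))"
```

```text
clk 7.375 pt in pocket mm [0.58 0.61 8.49] rot err [ 0.   -0.   -0.13] f_pocket [ 2.1  0.2 -2.8] w 0.645 j6 1.64
```

Still no contact. I'll creep down until the floor pushes back.

move_arm --moves '[[[0, 0, 0.08], [0, 0, 0], 0.5], [[0, 0, 0.06], [0, 0, 0], 0.5], [[0, 0, 0], [0, 0, 0], 0.5]]'

```text
clock: 7.75
position: [0.5486, -0.1405, 0.0796]
ee_rot: [0.965, 0.044, -0.258, 0.011]
ft_force: [1.8, -0.1, -0.8]
grip_width: 0.645
```

```bash
python3 -c "
from h import *
inpocket((0,-.0006))"
```

```text
clk 7.75 pt in pocket mm [0.82 0.61 5.82] rot err [-0.01  0.08 -0.13] f_pocket [ 1.9 -0.3  0.2] w 0.645 j6 1.64
```

move_arm --moves '[[[0, 0, 0.05], [0, 0, 0], 0.5], [[0, 0, 0], [0, 0, 0], 0.5]]'

```text
clock: 8.0
position: [0.5485, -0.1406, 0.0795]
ee_rot: [0.965, 0.044, -0.257, 0.011]
ft_force: [2.6, 0.6, 5.8]
grip_width: 0.643
```

```bash
python3 -c "
from h import *
inpocket((0,-.0006))"
```

```text
clk 8.0 pt in pocket mm [0.85 0.58 5.72] rot err [-0.04  0.16 -0.12] f_pocket [-0.6  0.4  6.4] w 0.643 j6 1.63
```

move_arm --moves '[[[0, 0, 0], [0, 0, 0], 1], [[0, 0, 0], [0, 0, 0], 1], [[0, 0, 0], [0, 0, 0], 1], [[0, 0, -0.3], [0, 0, 0], 1], [[0, 0, -0.8], [0, 0, 0], 1]]'

```text
clock: 8.62
position: [0.561, -0.1395, 0.1022]
ee_rot: [0.965, 0.043, -0.259, 0.011]
ft_force: [-0.5, 0.1, -0.8]
grip_width: 0.999
```

move_arm --moves '[[[0, 0, -1], [0, 0, 0], 1], [[0, 0, -1], [0, 0, 0], 1], [[0, 0, -1], [0, 0, 0], 1], [[0, 0, 0], [0, 0, 0], 1]]'

```text
clock: 9.12
position: [0.6, -0.1358, 0.1686]
ee_rot: [0.965, 0.044, -0.257, 0.011]
ft_force: [-0.3, -0.0, -0.5]
grip_width: 0.999
```

Run:
```python
from h import *
inpocket(); cw=camera_info("wrist"); im=camera("wrist")[:,:,::-1]; cv2.imwrite("pics/w4.png",im)
ci=camera_info("top")
px=[(282.8,244),(304.8,248),(298.8,269.2),(276.4,264.8)]
yaw=-.15
for k in range(5):
    M=lean(yaw,38); C=np.array([.547,.096,.1243])if k==0 else C
    P=onpl(px,ci,C+.007*M[:,2],M[:,2]); C=P.mean(0)-.007*M[:,2]; C=C+0; 
    o,d=rays([np.mean(px,0)],ci); C=o+d[0]*((.1243+.0055-o[2])/d[0][2])-.007*M[:,2]
    L=P-C; e=(L[0]-L[1]+L[3]-L[2])@M; yaw+=-np.arctan2(e[0],e[1])
print("spacer",C,"yaw",np.degrees(yaw),[np.linalg.norm(P[i]-P[i-1]).round(4) for i in range(4)])
np.save("spacer.npy",np.r_[C,yaw])
M=lean(yaw,38); T=C+.08*M[:,2]-.035*M[:,0]
print(T); plan(T,tool_lean(yaw,38))
```

```text
clk 9.125 pt in pocket mm [  1.06   0.2  108.69] rot err [-0.03  0.23 -0.14] f_pocket [-0.1  0.  -0.6] w 0.999 j6 1.85
spacer [0.54299625 0.09426546 0.12428392] yaw -9.693272876456698 [np.float64(0.0661), np.float64(0.0525), np.float64(0.0669), np.float64(0.0512)]
[0.56435938 0.09061637 0.20887294]
[[np.float64(-0.13), np.float64(-0.92), np.float64(-0.12)], [np.float64(0.8), np.float64(-0.8), np.float64(1.2)]]
[[np.float64(-0.15), np.float64(-0.91), np.float64(-0.1)], [np.float64(0.8), np.float64(-0.8), np.float64(1.2)]]
[[np.float64(-0.17), np.float64(-0.91), np.float64(-0.08)], [np.float64(0.8), np.float64(-0.8), np.float64(1.2)]]
[[np.float64(-0.19), np.float64(-0.91), np.float64(-0.07)], [np.float64(0.8), np.float64(-0.8), np.float64(1.2)]]
[[np.float64(-0.22), np.float64(-0.91), np.float64(-0.05)], [np.float64(0.8), np.float64(-0.8), np.float64(1.2)]]
[[np.float64(-0.24), np.float64(-0.9), np.float64(-0.04)], [np.float64(0.8), np.float64(-0.8), np.float64(1.2)]]
[[np.float64(-0.26), np.float64(-0.9), np.float64(-0.02)], [np.float64(0.8), np.float64(-0.8), np.float64(1.2)]]
[[np.float64(-0.27), np.float64(-0.89), np.float64(-0.0)], [np.float64(0.8), np.float64(-0.8), np.float64(1.2)]]
[[np.float64(-0.29), np.float64(-0.88), np.float64(0.01)], [np.float64(0.8), np.float64(-0.8), np.float64(1.2)]]
[[np.float64(-0.31), np.float64(-0.88), np.float64(0.03)], [np.float64(0.8), np.float64(-0.8), np.float64(1.2)]]
```

View pics/w4.png

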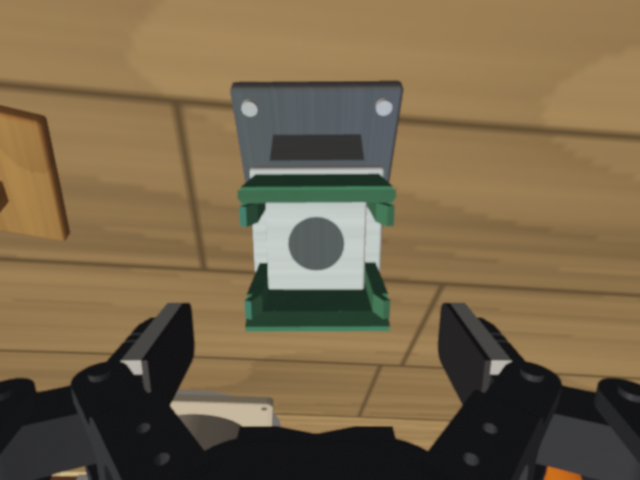

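The block is seated flat between the walls, centred at (316,243) with the dimple showing. On to the spacer.

move_arm --moves '[[[-0.13, -0.92, -0.4], [0.8, -0.8, 1.2], 1], [[-0.15, -0.91, -0.3], [0.8, -0.8, 1.2], 1], [[-0.17, -0.91, -0.1], [0.8, -0.8, 1.2], 1], [[-0.19, -0.91, -0.1], [0.8, -0.8, 1.2], 1], [[-0.22, -0.91, -0.05], [0.8, -0.8, 1.2], 1]]'

```text
clock: 9.8
position: [0.5872, -0.0217, 0.1983]
ee_rot: [0.956, -0.017, -0.293, -0.008]
ft_force: [0.0, 0.3, 0.3]
grip_width: 0.998
```

move_arm --moves '[[[-0.24, -0.9, 0], [0.8, -0.8, 1.2], 1], [[-0.26, -0.9, 0], [0.8, -0.8, 1.2], 1], [[-0.27, -0.89, 0.1], [0.8, -0.8, 1.2], 1], [[-0.29, -0.88, 0.15], [0.8, -0.8, 1.2], 1], [[-0.31, -0.88, 0.2], [0.8, -0.8, 1.2], 1]]'

```text
clock: 10.42
position: [0.5624, 0.0922, 0.2096]
ee_rot: [0.942, -0.077, -0.326, -0.026]
ft_force: [0.2, -0.1, 0.5]
grip_width: 0.998
```

move_arm --moves '[[[0, 0, 0], [0, 0, 0], 1], [[0, 0, 0], [0, 0, 0], 1]]'

```text
clock: 10.68
position: [0.5632, 0.0905, 0.21]
ee_rot: [0.942, -0.077, -0.325, -0.026]
ft_force: [-0.7, -0.9, 0.6]
grip_width: 1.0
```

Run:
```python
from h import *
o=get_obs(); ci=camera_info("wrist"); im=camera("wrist")[:,:,::-1].copy()
np.save("w5.npy",dict(o=o,ci=ci),allow_pickle=True)
cv2.imwrite("pics/w5.png",im); print(o['clock'],o['position'],o['joint_pos'].round(2))
hsv=cv2.cvtColor(im,cv2.COLOR_BGR2HSV)
v=np.load("spacer.npy"); print("pred",proj([v[:3]],ci))
```

```text
10.675 [0.56320156 0.09049467 0.21001963] [ 0.02  0.74 -0.27  1.07 -0.07  1.97 -1.98]
pred [[314.96846084 179.06313644]]
```

View pics/w5.png

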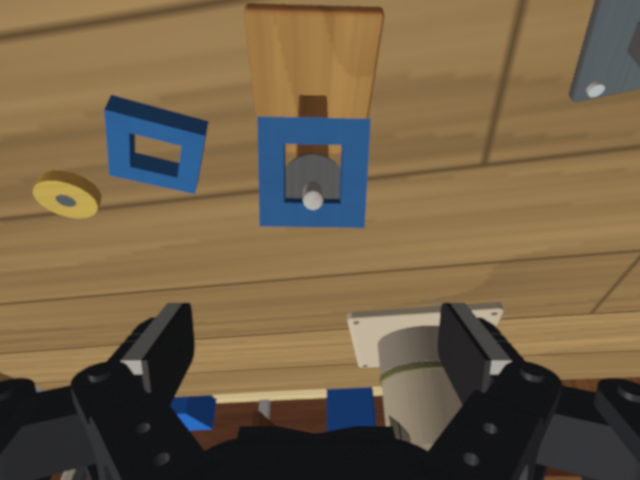

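The wrist view shows the spacer's front face, cols 258-370 and rows 117-227, with the peg tip at (313,200) inside the window. The big frame (155,145) and the disc (67,195) are off to the left.

Run:
```python
from h import *
D=np.load("w5.npy",allow_pickle=True).item(); ci=D['ci']; hsv=cv2.cvtColor(cv2.imread("pics/w5.png"),cv2.COLOR_BGR2HSV)
m=np.zeros(hsv.shape[:2],np.uint8); m[100:240,240:390]=((hsv[...,0]>100)&(hsv[...,0]<125)&(hsv[...,1]>120)&(hsv[...,2]>90))[100:240,240:390]
c=max(cv2.findContours(m,0,1)[0],key=cv2.contourArea); h=cv2.convexHull(c)[:,0]
q=cv2.approxPolyDP(cv2.convexHull(c),6,True)[:,0]; print(q.tolist())
yaw=np.radians(-9.7); C=np.array([.547,.094,.1243])
for k in range(4):
    M=lean(yaw,38); f=C+.007*M[:,2]
    L=(onpl(h,ci,f,M[:,2])-f)@M; r=cv2.minAreaRect((L[:,:2]*1000).astype(np.float32))
    a=r[2]; a=a-90 if a>45 else a
    yaw+=np.radians(a)/np.cos(np.radians(38))*1; C=C+M@np.r_[np.array(r[0])/1000,0]; 
    C=C+M[:,2]*((.1243-C[2])/M[2,2]); print(r,C,np.degrees(yaw))
np.save("spacer.npy",np.r_[C,yaw])
M=lean(yaw,38)
# peg tip check: expected at spacer centre -10mm x, z 32-7
T=C+M@[-.010,0,.025]; print("tip px",proj([T],ci), "peg foot z",(C+M@[-.010,0,-.007])[2])
# above pose, tool at 60mm
plan(C+.055*M[:,2],tool_lean(yaw,38))
```

```text
[[368, 120], [362, 226], [261, 224], [259, 118]]
((1.0164108276367188, 0.9154720306396484), (55.792972564697266, 55.616458892822266), 89.2358169555664) [0.54842565 0.09468506 0.1243    ] -10.669762203035848
((0.11409187316894531, 0.019540786743164062), (55.57054138183594, 55.425071716308594), 89.8423843383789) [0.54857155 0.09467746 0.1243    ] -10.869779348613733
((0.013515472412109375, 0.0050525665283203125), (55.5449333190918, 55.40504837036133), 89.96749114990234) [0.54858935 0.09467918 0.1243    ] -10.911033671538723
((0.0017452239990234375, 0.0009765625), (55.54172134399414, 55.4029541015625), 89.99329376220703) [0.54859171 0.09467972 0.1243    ] -10.91954400945261
tip px [[312.6643977  199.58729004]] peg foot z 0.12494053947800952
[[np.float64(0.82), np.float64(-0.02), np.float64(0.44)], [np.float64(0.5), np.float64(0.0), np.float64(0.6)]]
[[np.float64(0.82), np.float64(-0.02), np.float64(0.44)], [np.float64(0.5), np.float64(0.0), np.float64(0.6)]]
```

The size (55.5 mm) and the predicted peg tip (312.7,199.6) both match. Approaching and gripping.

move_arm --moves '[[[0.82, -0.02, 0.44], [0.5, 0, 0.6], 1], [[0.82, -0.02, 0.44], [0.5, 0, 0.6], 1], [[0, 0, 0], [0, 0, 0], 1]]'

```text
clock: 11.1
position: [0.5814, 0.0886, 0.1646]
ee_rot: [0.94, -0.09, -0.326, -0.031]
ft_force: [-0.1, 0.2, 0.1]
grip_width: 0.999
```

```bash
cat >> h.py <<'E'
def inspacer():
    v=np.load("spacer.npy"); o=get_obs(); M=lean(v[3],38); r=R.from_quat(o['ee_rot'])
    print("clk",o['clock'],"in spacer mm",((o['position']-v[:3])@M*1000).round(2),"rot err",(tool_lean(v[3],38).inv()*r).as_rotvec(degrees=True).round(2),"f",(o['ft_force']@M).round(1),"w",round(o['grip_width'],3),o['joint_pos'].round(2))
E
python3 -c "
from h import *
inspacer()"
```

```text
clk 11.1 in spacer mm [ 1.44  0.25 52.31] rot err [-0.07 -0.27  0.03] f [-0.1  0.2 -0. ] w 0.999 [ 0.02  0.81 -0.26  1.05 -0.07  1.92 -1.98]
```

move_arm --moves '[[[-0.05, 0, 0.6], [0, 0.2, 0], 1], [[0, 0, 0.6], [0, 0, 0], 1], [[0, 0, 0.6], [0, 0, 0], 1], [[0, 0, 0.5], [0, 0, 0], 1], [[0, 0, 0], [0, 0, 0], 1]]'

```text
clock: 11.72
position: [0.5457, 0.0965, 0.1229]
ee_rot: [0.942, -0.089, -0.323, -0.031]
ft_force: [0.9, 0.9, 0.6]
grip_width: 0.998
```

```bash
python3 -c "
from h import *
inspacer()"
```

```text
clk 11.725 in spacer mm [-1.7   1.19 -3.05] rot err [-0.06  0.12 -0.1 ] f [0.2 1.  0.9] w 0.998 [ 0.03  0.76 -0.27  1.22 -0.07  1.79 -1.98]
```

move_arm --moves '[[[0, 0, 0], [0, 0, 0], 0.5], [[0, 0, 0], [0, 0, 0], 0.5], [[0, 0, 0], [0, 0, 0], 0.5], [[0, 0, 0], [0, 0, 0], 0.5], [[0, 0, 0], [0, 0, 0], 0.5]]' --squeeze 40

```text
clock: 12.35
position: [0.547, 0.0964, 0.124]
ee_rot: [0.942, -0.089, -0.322, -0.031]
ft_force: [4.1, -0.2, 4.7]
grip_width: 0.639
```

```bash
python3 -c "
from h import *
inspacer()"
```

```text
clk 12.35 in spacer mm [-1.3   1.37 -1.46] rot err [ 0.01  0.29 -0.1 ] f [0.3 0.6 6.2] w 0.639 [ 0.03  0.76 -0.27  1.22 -0.07  1.79 -1.98]
```

The pads stand about 5 mm back at this width, so that hold on the spacer is shallow. I'll open and regrip deeper.

move_arm --moves '[[[0, 0, 0], [0, 0, 0], 1], [[0, 0, 0], [0, 0, 0], 1], [[0.03, 0.03, 0.15], [0, -0.2, 0], 1], [[0.03, 0.02, 0.15], [0, 0, 0], 1], [[0, 0, 0], [0, 0, 0], 1]]'

```text
clock: 12.98
position: [0.5423, 0.0958, 0.116]
ee_rot: [0.941, -0.089, -0.325, -0.031]
ft_force: [-0.7, 0.2, -0.0]
grip_width: 0.997
```

move_arm --moves '[[[0, 0, 0], [0, 0, 0], 0.5], [[0, 0, 0], [0, 0, 0], 0.5], [[0, 0, 0], [0, 0, 0], 0.5], [[0, 0, 0], [0, 0, 0], 0.5], [[0, 0, 0], [0, 0, 0], 0.5]]'

```text
clock: 13.6
position: [0.5429, 0.0958, 0.1167]
ee_rot: [0.941, -0.089, -0.324, -0.031]
ft_force: [2.5, -0.2, 3.4]
grip_width: 0.639
```

```bash
python3 -c "
from h import *
inspacer()"
```

```text
clk 13.6 in spacer mm [ 0.11  0.   -9.52] rot err [-0.02  0.03 -0.09] f [-0.1  0.3  4.2] w 0.639 [ 0.03  0.76 -0.27  1.24 -0.07  1.78 -1.98]
```

move_arm --moves '[[[0, 0, -0.3], [0, 0, 0], 0.5], [[0, 0, -0.5], [0, 0, 0], 0.5], [[0, 0, -0.6], [0, 0, 0], 0.5], [[0, 0, -0.7], [0, 0, 0], 0.5], [[0, 0, -0.7], [0, 0, 0], 0.5]]'

```text
clock: 14.22
position: [0.5856, 0.0875, 0.1724]
ee_rot: [0.941, -0.089, -0.324, -0.031]
ft_force: [0.7, -1.2, -1.3]
grip_width: 0.644
```

Run:
```python
from h import *
inspacer()
F,yaw,M=pocket(); plan(F+M@[0,-.0006,.095],tool_lean(yaw,30),n=10)
```

```text
clk 14.225 in spacer mm [ 0.08  0.   61.16] rot err [-0.03 -0.   -0.09] f [ 1.5 -1.  -0.5] w 0.644 [ 0.02  0.81 -0.25  1.03 -0.07  1.94 -1.98]
[[np.float64(0.19), np.float64(0.88), np.float64(-0.07)], [np.float64(-0.9), np.float64(0.8), np.float64(-1.3)]]
[[np.float64(0.17), np.float64(0.88), np.float64(-0.06)], [np.float64(-0.9), np.float64(0.8), np.float64(-1.3)]]
[[np.float64(0.15), np.float64(0.89), np.float64(-0.04)], [np.float64(-0.9), np.float64(0.8), np.float64(-1.3)]]
[[np.float64(0.13), np.float64(0.89), np.float64(-0.02)], [np.float64(-0.9), np.float64(0.8), np.float64(-1.3)]]
[[np.float64(0.11), np.float64(0.89), np.float64(-0.01)], [np.float64(-0.9), np.float64(0.8), np.float64(-1.3)]]
[[np.float64(0.09), np.float64(0.9), np.float64(0.01)], [np.float64(-0.9), np.float64(0.8), np.float64(-1.3)]]
[[np.float64(0.07), np.float64(0.9), np.float64(0.02)], [np.float64(-0.9), np.float64(0.8), np.float64(-1.3)]]
[[np.float64(0.05), np.float64(0.9), np.float64(0.04)], [np.float64(-0.9), np.float64(0.8), np.float64(-1.3)]]
[[np.float64(0.03), np.float64(0.9), np.float64(0.05)], [np.float64(-0.9), np.float64(0.8), np.float64(-1.3)]]
[[np.float64(0.01), np.float64(0.9), np.float64(0.06)], [np.float64(-0.9), np.float64(0.8), np.float64(-1.3)]]
```

move_arm --moves '[[[0.19, 0.88, -0.4], [-0.9, 0.8, -1.3], 0.5], [[0.17, 0.88, -0.3], [-0.9, 0.8, -1.3], 0.5], [[0.15, 0.89, -0.04], [-0.9, 0.8, -1.3], 0.5], [[0.13, 0.89, -0.02], [-0.9, 0.8, -1.3], 0.5], [[0.11, 0.89, -0.01], [-0.9, 0.8, -1.3], 0.5]]'

```text
clock: 14.85
position: [0.597, -0.0268, 0.1757]
ee_rot: [0.956, -0.023, -0.292, -0.009]
ft_force: [0.8, -0.3, -0.8]
grip_width: 0.643
```

move_arm --moves '[[[0.09, 0.9, 0.01], [-0.9, 0.8, -1.3], 0.5], [[0.07, 0.9, 0.02], [-0.9, 0.8, -1.3], 0.5], [[0.05, 0.9, 0.04], [-0.9, 0.8, -1.3], 0.5], [[0.03, 0.9, 0.05], [-0.9, 0.8, -1.3], 0.5], [[0.01, 0.9, 0.06], [-0.9, 0.8, -1.3], 0.5]]'

```text
clock: 15.48
position: [0.6003, -0.1393, 0.1683]
ee_rot: [0.965, 0.042, -0.258, 0.013]
ft_force: [-0.3, -0.3, -1.0]
grip_width: 0.649
```

move_arm --moves '[[[0, 0, 0.2], [0, 0, 0], 0.5], [[0, 0, 0.2], [0, 0, 0], 0.5], [[0, 0, 0], [0, 0, 0], 0.5]]'

```text
clock: 15.85
position: [0.5948, -0.1379, 0.1588]
ee_rot: [0.965, 0.042, -0.259, 0.012]
ft_force: [-0.5, 0.5, -1.2]
grip_width: 0.642
```

Run:
```python
from h import *
inpocket(); o=get_obs(); ci=camera_info("wrist"); im=camera("wrist")[:,:,::-1].copy(); cv2.imwrite("pics/w6.png",im)
hsv=cv2.cvtColor(im,cv2.COLOR_BGR2HSV); m=((hsv[...,0]>100)&(hsv[...,0]<125)&(hsv[...,1]>120)&(hsv[...,2]>90)).astype(np.uint8)
m[:200]=0; m[:,:200]=0;m[:,430:]=0
c=max(cv2.findContours(m,0,1)[0],key=cv2.contourArea); h=cv2.convexHull(c)[:,0]; print(cv2.boundingRect(c))
r=R.from_quat(o['ee_rot']); n=r.apply([0,0,1])
for b in (.014,.0165,.019):
    P=r.inv().apply(onpl(h,ci,o['position']-b*n,n)-o['position']); print(b,cv2.minAreaRect((P[:,:2]*1000).astype(np.float32)))
```

```text
clk 15.85 pt in pocket mm [ 1.3  -1.41 97.53] rot err [-0.09 -0.04  0.06] f_pocket [ 0.2  0.5 -1.3] w 0.642 j6 1.83
(230, 250, 172, 151)
0.014 ((-1.9493904113769531, -0.27793312072753906), (58.037288665771484, 57.89115524291992), 0.06883324682712555)
0.0165 ((-0.5683917999267578, -0.27483177185058594), (56.91679382324219, 56.77347946166992), 0.06883145868778229)
0.019 ((0.8126049041748047, -0.2717266082763672), (55.79629898071289, 55.65580749511719), 0.06883367896080017)
```

View pics/w6.png

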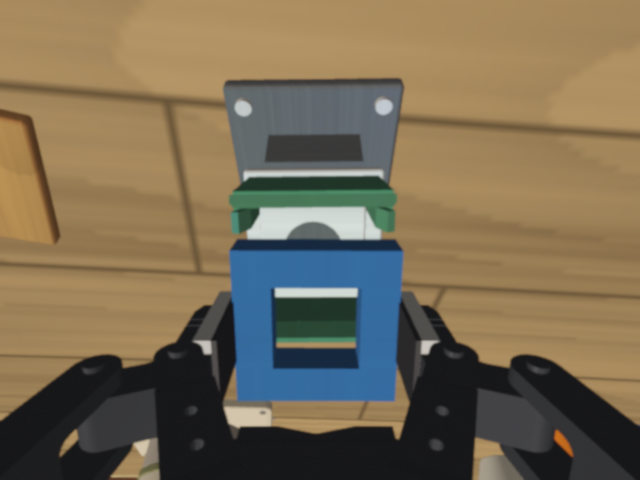

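The spacer is held square at (316,320), 0.07° off, with the pocket centred above it in the picture. Inserting it.

move_arm --moves '[[[-0.04, -0.06, 0.3], [0, 0, 0], 0.5], [[0, 0, 0.5], [0, 0, 0], 0.5], [[0, 0, 0.5], [0, 0, 0], 0.5], [[0, 0, 0.3], [0, 0, 0], 0.5], [[0, 0, 0], [0, 0, 0], 0.5]]'

```text
clock: 16.52
position: [0.5736, -0.1396, 0.1246]
ee_rot: [0.965, 0.041, -0.259, 0.012]
ft_force: [-0.5, 0.7, -0.3]
grip_width: 0.643
```

```bash
python3 -c "
from h import *
inpocket((.0002,-.0003))"
```

```text
clk 16.525 pt in pocket mm [ 0.17 -0.96 57.28] rot err [-0.09 -0.04  0.14] f_pocket [-0.2  0.8 -0.5] w 0.643 j6 1.74
```

move_arm --moves '[[[0.01, -0.04, 0.2], [0.1, 0, -0.1], 0.5], [[0, 0, 0.3], [0, 0, 0], 0.5], [[0, 0, 0.3], [0, 0, 0], 0.5], [[0, 0, 0.25], [0, 0, 0], 0.5], [[0, 0, 0], [0, 0, 0], 0.5]]'

```text
clock: 17.15
position: [0.5607, -0.1397, 0.1018]
ee_rot: [0.965, 0.042, -0.259, 0.011]
ft_force: [0.3, 0.0, -0.2]
grip_width: 0.642
```

```bash
python3 -c "
from h import *
inpocket((.0002,-.0003))"
```

```text
clk 17.15 pt in pocket mm [ 0.49  0.06 31.13] rot err [ 0.   -0.03  0.03] f_pocket [ 0.3 -0.  -0.1] w 0.642 j6 1.69
```

move_arm --moves '[[[0, 0, 0.1], [0, 0, 0], 0.5], [[0, 0, 0.06], [0, 0, 0], 0.5], [[0, 0, 0], [0, 0, 0], 0.5]]'

```text
clock: 17.52
position: [0.5592, -0.1398, 0.0988]
ee_rot: [0.965, 0.042, -0.258, 0.011]
ft_force: [0.5, 0.6, -0.8]
grip_width: 0.648
```

```bash
python3 -c "
from h import *
inpocket((.0002,-.0003))"
```

```text
clk 17.525 pt in pocket mm [ 0.68  0.12 27.72] rot err [-0.01  0.02  0.03] f_pocket [ 0.9  0.6 -0.5] w 0.648 j6 1.68
```

move_arm --moves '[[[0, 0, 0.06], [0, 0, 0], 0.5], [[0, 0, 0.04], [0, 0, 0], 0.5], [[0, 0, 0], [0, 0, 0], 0.5]]'

```text
clock: 17.9
position: [0.5582, -0.1399, 0.097]
ee_rot: [0.965, 0.042, -0.258, 0.012]
ft_force: [0.7, 0.7, 2.1]
grip_width: 0.64
```

```bash
python3 -c "
from h import *
inpocket((.0002,-.0003))"
```

```text
clk 17.9 pt in pocket mm [ 0.72  0.09 25.66] rot err [-0.02  0.06  0.04] f_pocket [-0.4  0.7  2.2] w 0.64 j6 1.68
```

move_arm --moves '[[[0, 0, 0.04], [0, 0, 0], 0.5], [[0, 0, 0], [0, 0, 0], 0.5]]'

```text
clock: 18.15
position: [0.5581, -0.1399, 0.0968]
ee_rot: [0.965, 0.042, -0.258, 0.012]
ft_force: [1.3, 0.1, 7.8]
grip_width: 0.643
```

```bash
python3 -c "
from h import *
inpocket((.0002,-.0003))"
```

```text
clk 18.15 pt in pocket mm [ 0.72  0.1  25.46] rot err [-0.03  0.12  0.04] f_pocket [-2.8 -0.   7.4] w 0.643 j6 1.67
```

move_arm --moves '[[[0, 0, 0], [0, 0, 0], 1], [[0, 0, 0], [0, 0, 0], 1], [[0, 0, 0], [0, 0, 0], 1], [[0, 0, -0.5], [0, 0, 0], 1], [[0, 0, -0.9], [0, 0, 0], 1]]'

```text
clock: 18.77
position: [0.5749, -0.1385, 0.1266]
ee_rot: [0.965, 0.042, -0.259, 0.011]
ft_force: [0.2, 0.6, 0.1]
grip_width: 1.002
```

move_arm --moves '[[[0, 0, -1], [0, 0, 0], 1], [[0, 0, -1], [0, 0, 0], 1], [[0, 0, -0.6], [0, 0, 0], 1], [[0, 0, 0], [0, 0, 0], 1]]'

```text
clock: 19.27
position: [0.6082, -0.1353, 0.1836]
ee_rot: [0.965, 0.042, -0.257, 0.012]
ft_force: [-0.3, 0.3, 0.1]
grip_width: 1.001
```

Run:
```python
from h import *
inpocket(); im=camera("wrist")[:,:,::-1]; cv2.imwrite("pics/w7.png",im)
plan([.438,.357,.16],tool_from_yaw(np.radians(40)),n=21)
```

```text
clk 19.275 pt in pocket mm [ 7.3000e-01 -1.0000e-02  1.2579e+02] rot err [-0.03  0.16  0.03] f_pocket [-0.3  0.4  0. ] w 1.001 j6 1.89
[[np.float64(-0.19), np.float64(-0.96), np.float64(0.16)], [np.float64(-0.4), np.float64(1.4), np.float64(-1.6)]]
[[np.float64(-0.16), np.float64(-0.97), np.float64(0.15)], [np.float64(-0.4), np.float64(1.4), np.float64(-1.6)]]
[[np.float64(-0.14), np.float64(-0.97), np.float64(0.13)], [np.float64(-0.4), np.float64(1.4), np.float64(-1.6)]]
[[np.float64(-0.11), np.float64(-0.98), np.float64(0.12)], [np.float64(-0.4), np.float64(1.4), np.float64(-1.6)]]
[[np.float64(-0.09), np.float64(-0.98), np.float64(0.11)], [np.float64(-0.4), np.float64(1.4), np.float64(-1.6)]]
[[np.float64(-0.06), np.float64(-0.99), np.float64(0.1)], [np.float64(-0.4), np.float64(1.4), np.float64(-1.6)]]
[[np.float64(-0.04), np.float64(-0.99), np.float64(0.1)], [np.float64(-0.4), np.float64(1.4), np.float64(-1.6)]]
[[np.float64(-0.01), np.float64(-0.99), np.float64(0.09)], [np.float64(-0.4), np.float64(1.4), np.float64(-1.6)]]
[[np.float64(0.01), np.float64(-0.99), np.float64(0.08)
[... 711 characters left out ...]
1.4), np.float64(-1.6)]]
[[np.float64(0.2), np.float64(-0.97), np.float64(0.05)], [np.float64(-0.4), np.float64(1.4), np.float64(-1.6)]]
[[np.float64(0.23), np.float64(-0.97), np.float64(0.04)], [np.float64(-0.4), np.float64(1.4), np.float64(-1.6)]]
[[np.float64(0.25), np.float64(-0.96), np.float64(0.04)], [np.float64(-0.4), np.float64(1.4), np.float64(-1.6)]]
[[np.float64(0.28), np.float64(-0.95), np.float64(0.04)], [np.float64(-0.4), np.float64(1.4), np.float64(-1.6)]]
[[np.float64(0.3), np.float64(-0.94), np.float64(0.04)], [np.float64(-0.4), np.float64(1.4), np.float64(-1.6)]]
[[np.float64(0.33), np.float64(-0.94), np.float64(0.04)], [np.float64(-0.4), np.float64(1.4), np.float64(-1.6)]]
```

View pics/w7.png

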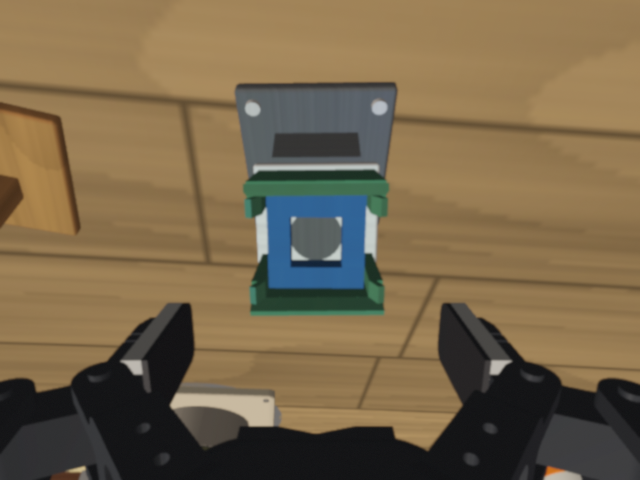

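The spacer is seated flat and square at (316,243). Going to the disc.

move_arm --moves '[[[-0.19, -0.96, 0.05], [-0.4, 1.4, -1.6], 1], [[-0.16, -0.97, 0.05], [-0.4, 1.4, -1.6], 1], [[-0.14, -0.97, 0.05], [-0.4, 1.4, -1.6], 1], [[-0.11, -0.98, 0.05], [-0.4, 1.4, -1.6], 1], [[-0.09, -0.98, 0.05], [-0.4, 1.4, -1.6], 1]]'

```text
clock: 19.95
position: [0.571, -0.0173, 0.1859]
ee_rot: [0.973, 0.115, -0.199, 0.008]
ft_force: [0.4, 0.4, -0.0]
grip_width: 1.0
```

move_arm --moves '[[[-0.06, -0.99, 0.05], [-0.4, 1.4, -1.6], 1], [[-0.04, -0.99, 0.05], [-0.4, 1.4, -1.6], 1], [[-0.01, -0.99, 0.05], [-0.4, 1.4, -1.6], 1], [[0.01, -0.99, 0.05], [-0.4, 1.4, -1.6], 1], [[0.04, -0.99, 0.05], [-0.4, 1.4, -1.6], 1]]'

```text
clock: 20.58
position: [0.533, 0.1012, 0.1856]
ee_rot: [0.973, 0.186, -0.136, 0.004]
ft_force: [-0.3, 1.0, 0.7]
grip_width: 0.999
```

move_arm --moves '[[[0.07, -0.99, 0.05], [-0.4, 1.4, -1.6], 1], [[0.09, -0.99, 0.05], [-0.4, 1.4, -1.6], 1], [[0.12, -0.98, 0.06], [-0.4, 1.4, -1.6], 1], [[0.15, -0.98, 0.1], [-0.4, 1.4, -1.6], 1], [[0.17, -0.98, 0.1], [-0.4, 1.4, -1.6], 1]]'

```text
clock: 21.2
position: [0.4934, 0.2192, 0.179]
ee_rot: [0.964, 0.256, -0.073, -0.0]
ft_force: [0.3, 0.6, 0.7]
grip_width: 1.001
```

move_arm --moves '[[[0.2, -0.97, 0.15], [-0.4, 1.4, -1.6], 1], [[0.23, -0.97, 0.15], [-0.4, 1.4, -1.6], 1], [[0.25, -0.96, 0.15], [-0.4, 1.4, -1.6], 1], [[0.28, -0.95, 0.15], [-0.4, 1.4, -1.6], 1], [[0.3, -0.94, 0.15], [-0.4, 1.4, -1.6], 1]]'

```text
clock: 21.82
position: [0.4532, 0.3366, 0.1612]
ee_rot: [0.946, 0.324, -0.009, -0.004]
ft_force: [-0.3, -0.5, -0.5]
grip_width: 0.999
```

move_arm --moves '[[[0.33, -0.94, 0.15], [-0.4, 1.4, -1.6], 1], [[0, 0, 0], [0, 0, 0], 1], [[0, 0, 0], [0, 0, 0], 1]]'

```text
clock: 22.2
position: [0.4462, 0.3583, 0.1577]
ee_rot: [0.942, 0.336, 0.003, -0.005]
ft_force: [-0.0, 0.8, 0.5]
grip_width: 1.001
```

Run:
```python
from h import *
o=get_obs(); ci=camera_info("wrist"); im=camera("wrist")[:,:,::-1].copy(); cv2.imwrite("pics/w8.png",im)
print(o['clock'],o['position'],o['joint_pos'].round(2), R.from_quat(o['ee_rot']).as_matrix()[:,2])
hsv=cv2.cvtColor(im,cv2.COLOR_BGR2HSV); m=((hsv[...,0]>18)&(hsv[...,0]<32)&(hsv[...,1]>110)&(hsv[...,2]>140)).astype(np.uint8)
m=cv2.morphologyEx(m,cv2.MORPH_OPEN,np.ones((5,5)))
for c in cv2.findContours(m,0,1)[0]:
    if cv2.contourArea(c)<800: continue
    h=cv2.convexHull(c)[:,0]; P=onplane(h,ci,.014)*1000
    (x,y),r=cv2.minEnclosingCircle(P[:,:2].astype(np.float32)); print(cv2.boundingRect(c),x,y,r, cv2.fitEllipse(P[:,:2].astype(np.float32)))
    np.save("disc.npy",[x/1000,y/1000])
```

```text
22.2 [0.44619938 0.35828275 0.15772292] [-0.25  0.32 -0.6   1.68  0.19  1.19 -1.78] [ 0.00167475  0.01021435 -0.99994643]
(274, 189, 78, 77) 439.8208312988281 356.79443359375 29.036020278930664 ((439.2162170410156, 357.0054016113281), (55.59440231323242, 57.573116302490234), 160.69366455078125)
```

Run:
```python
from h import *
plan([.4393,.357,.0],tool_from_yaw(np.radians(39.4)),n=7)
```

```text
[[np.float64(-0.04), np.float64(-0.02), np.float64(0.9)], [np.float64(-0.1), np.float64(-0.1), np.float64(-0.0)]]
[[np.float64(-0.04), np.float64(-0.02), np.float64(0.9)], [np.float64(-0.1), np.float64(-0.1), np.float64(-0.0)]]
[[np.float64(-0.04), np.float64(-0.02), np.float64(0.9)], [np.float64(-0.1), np.float64(-0.1), np.float64(-0.0)]]
[[np.float64(-0.04), np.float64(-0.02), np.float64(0.9)], [np.float64(-0.1), np.float64(-0.1), np.float64(-0.0)]]
[[np.float64(-0.04), np.float64(-0.02), np.float64(0.9)], [np.float64(-0.1), np.float64(-0.1), np.float64(-0.0)]]
[[np.float64(-0.04), np.float64(-0.02), np.float64(0.9)], [np.float64(-0.1), np.float64(-0.1), np.float64(-0.0)]]
[[np.float64(-0.04), np.float64(-0.02), np.float64(0.9)], [np.float64(-0.1), np.float64(-0.1), np.float64(-0.0)]]
```

move_arm --moves '[[[-0.1, -0.06, 0.9], [-0.2, -0.2, 0], 1], [[-0.1, -0.06, 0.9], [-0.2, -0.2, 0], 1], [[-0.04, 0, 0.9], [-0.1, -0.1, 0], 1], [[0, 0, 0.9], [0, 0, 0], 1], [[0, 0, 0.9], [0, 0, 0], 1]]'

```text
clock: 22.88
position: [0.4403, 0.3566, 0.0447]
ee_rot: [0.942, 0.335, 0.0, 0.001]
ft_force: [-0.0, -0.8, -0.0]
grip_width: 1.0
```

move_arm --moves '[[[0, 0, 0.8], [0, 0, 0], 1], [[0, 0, 0.5], [0, 0, 0], 1], [[0, 0, 0], [0, 0, 0], 1]]'

```text
clock: 23.25
position: [0.4391, 0.357, 0.0121]
ee_rot: [0.942, 0.336, -0.001, 0.001]
ft_force: [0.9, -0.1, 0.2]
grip_width: 1.002
```

Run:
```python
from h import *
o=get_obs(); print(o['position'],R.from_quat(o['ee_rot']).as_matrix()[:,2]); plan([.4393,.357,.0],tool_from_yaw(np.radians(39.4)),n=1)
```

```text
[0.4391418  0.35704851 0.01210441] [-8.38694665e-04 -2.27754829e-03 -9.99997055e-01]
[[np.float64(0.0), np.float64(0.0), np.float64(0.48)], [np.float64(0.1), np.float64(0.1), np.float64(-0.2)]]
```

move_arm --moves '[[[0, 0, 0.3], [0.1, 0.1, 0], 1], [[0, 0, 0.18], [0, 0, 0], 1], [[0, 0, 0], [0, 0, 0], 1]]'

```text
clock: 23.62
position: [0.4393, 0.3574, 0.0007]
ee_rot: [0.942, 0.336, 0.0, -0.0]
ft_force: [-0.3, 0.4, -0.0]
grip_width: 0.999
```

move_arm --moves '[[[0, 0, 0], [0, 0, 0], 0.5], [[0, 0, 0], [0, 0, 0], 0.5], [[0, 0, 0], [0, 0, 0], 0.5], [[0, 0, 0], [0, 0, 0], 0.5], [[0, 0, 0], [0, 0, 0], 0.5]]' --squeeze 50

```text
clock: 24.25
position: [0.4397, 0.3576, 0.0016]
ee_rot: [0.942, 0.336, 0.001, -0.0]
ft_force: [-1.0, -2.0, 7.1]
grip_width: 0.628
```

move_arm --moves '[[[0, 0, -0.2], [0, 0, 0], 0.5], [[0, 0, -0.6], [0, 0, 0], 0.5], [[0, 0, -0.9], [0, 0, 0], 0.5], [[0, 0, -1], [0, 0, 0], 0.5], [[0, 0, -1], [0, 0, 0], 0.5]]'

```text
clock: 24.88
position: [0.4393, 0.3575, 0.095]
ee_rot: [0.942, 0.336, 0.001, -0.0]
ft_force: [0.2, 0.6, -2.3]
grip_width: 0.628
```

move_arm --moves '[[[0, 0, -1], [0, 0, 0], 0.5], [[0, 0, -1], [0, 0, 0], 0.5], [[0, 0, -1], [0, 0, 0], 0.5], [[0, 0, 0], [0, 0, 0], 0.5]]'

```text
clock: 25.38
position: [0.44, 0.3582, 0.1708]
ee_rot: [0.942, 0.336, 0.002, -0.001]
ft_force: [1.0, -0.4, -1.7]
grip_width: 0.627
```

```bash
cat > dm.py <<'E'
from h import *
import sys
o=get_obs(); ci=camera_info("wrist"); im=camera("wrist")[:,:,::-1].copy(); cv2.imwrite(f"pics/{sys.argv[1]}.png",im)
print(o['clock'],o['position'],o['ft_force'],o['joint_pos'].round(2))
hsv=cv2.cvtColor(im,cv2.COLOR_BGR2HSV); m=((hsv[...,0]>18)&(hsv[...,0]<32)&(hsv[...,1]>110)&(hsv[...,2]>120)).astype(np.uint8)
m[:220]=0;m[:,:210]=0;m[:,430:]=0
c=max(cv2.findContours(cv2.morphologyEx(m,cv2.MORPH_OPEN,np.ones((5,5))),0,1)[0],key=cv2.contourArea); h=cv2.convexHull(c)[:,0]; print(cv2.boundingRect(c))
r=R.from_quat(o['ee_rot']); n=r.apply([0,0,1])
for b in (.009,.011,.013):
    P=r.inv().apply(onpl(h,ci,o['position']-b*n,n)-o['position'])*1000; print(b,cv2.fitEllipse(P[:,:2].astype(np.float32)))
E
python3 dm.py w9
python3 - <<'E'
from h import *
F,yaw,M=pocket(); plan(F+M@[0.0005,0,.13],tool_lean(yaw,30),n=21)
E
```

```text
25.375 [0.43999784 0.35819638 0.17082608] [ 0.98365479 -0.40928188 -1.71503706] [-0.25  0.3  -0.61  1.68  0.19  1.22 -1.79]
(239, 240, 155, 154)
0.009 ((-1.6342291831970215, -0.39877548813819885), (56.605648040771484, 61.659725189208984), 83.44239807128906)
0.011 ((-0.5677491426467896, -0.39644116163253784), (55.765533447265625, 60.74460220336914), 83.4424057006836)
0.013 ((0.4987301230430603, -0.3941054046154022), (54.925418853759766, 59.82947540283203), 83.44239807128906)
[[np.float64(-0.34), np.float64(0.93), np.float64(-0.04)], [np.float64(0.4), np.float64(-1.4), np.float64(1.6)]]
[[np.float64(-0.32), np.float64(0.94), np.float64(-0.03)], [np.float64(0.4), np.float64(-1.4), np.float64(1.6)]]
[[np.float64(-0.29), np.float64(0.95), np.float64(-0.03)], [np.float64(0.4), np.float64(-1.4), np.float64(1.6)]]
[[np.float64(-0.27), np.float64(0.96), np.float64(-0.03)], [np.float64(0.4), np.float64(-1.4), np.float64(1.6)]]
[[np.float64(-0.24), np.float64(0.96), np.float64(-0.04)], [np.float64(0.4), np.float64(-1.4), np.float64(1.6)]]
[[np.float64(-0.21), np.float64(0.97), np.float64(-0.04)
[... 1042 characters left out ...]
oat64(-1.4), np.float64(1.6)]]
[[np.float64(0.05), np.float64(0.99), np.float64(-0.09)], [np.float64(0.4), np.float64(-1.4), np.float64(1.6)]]
[[np.float64(0.07), np.float64(0.99), np.float64(-0.1)], [np.float64(0.4), np.float64(-1.4), np.float64(1.6)]]
[[np.float64(0.1), np.float64(0.98), np.float64(-0.11)], [np.float64(0.4), np.float64(-1.4), np.float64(1.6)]]
[[np.float64(0.12), np.float64(0.98), np.float64(-0.12)], [np.float64(0.4), np.float64(-1.4), np.float64(1.6)]]
[[np.float64(0.14), np.float64(0.97), np.float64(-0.13)], [np.float64(0.4), np.float64(-1.4), np.float64(1.6)]]
[[np.float64(0.17), np.float64(0.97), np.float64(-0.14)], [np.float64(0.4), np.float64(-1.4), np.float64(1.6)]]
```

View pics/w9.png

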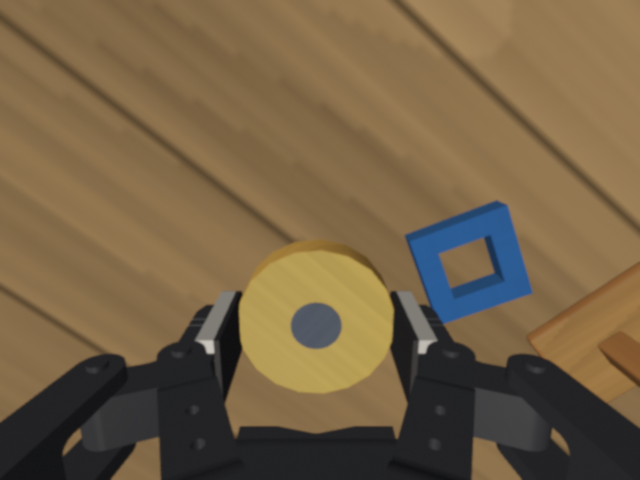

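The disc is held between the pads at (316,325). I'll check that it isn't tilted about the jaw axis, using its dark centre spot, with the block's spot as a control.

Run:
```python
from h import *
def tilt(f,box,ci,o,test,b):
    im=cv2.imread(f"pics/{f}.png"); hsv=cv2.cvtColor(im,cv2.COLOR_BGR2HSV).astype(int)
    x,y,w,h=box; m=test(hsv[y:y+h,x:x+w]).astype(np.uint8)
    c=max(cv2.findContours(m,0,1)[0],key=cv2.contourArea)[:,0]+[x,y]
    r=R.from_quat(o['ee_rot']); n=r.apply([0,0,1])
    P=r.inv().apply(onpl(c,ci,o['position']-b*n,n)-o['position'])*1000
    e=cv2.fitEllipse(P[:,:2].astype(np.float32)); print(f,cv2.boundingRect(c.astype(np.int32)),"x-ext",np.ptp(P[:,0]),"y-ext",np.ptp(P[:,1]),P.mean(0),e)
D=np.load("w2.npy",allow_pickle=True).item()
tilt("w2",(255,275,120,115),D['ci'],D['o'],lambda a:a[...,2]<150,.023)
o=get_obs(); ci=camera_info("wrist")
tilt("w9",(270,285,95,80),ci,o,lambda a:a[...,1]<100,.0115)
tilt("w9",(232,235,170,165),ci,o,lambda a:(a[...,0]>15)&(a[...,0]<35)&(a[...,1]>90)&(a[...,2]>165),.0115)
im=cv2.imread("pics/w9.png"); print([im[y,316].tolist() for y in range(236,262,2)])
```

```text
w2 (267, 292, 98, 89) x-ext 32.15641491199831 y-ext 31.855213000990418 [  0.15429997  -0.30485811 -23.        ] ((-0.1507217288017273, -0.21874305605888367), (31.833250045776367, 31.963773727416992), 102.52994537353516)
w9 (290, 303, 52, 46) x-ext 17.790298168068492 y-ext 18.217612643167357 [ -1.66869845  -0.26682853 -11.5       ] ((-1.6839033365249634, -0.2763846218585968), (18.053895950317383, 18.0997371673584), 35.504920959472656)
w9 (240, 251, 153, 142) x-ext 55.49600971236063 y-ext 53.802016526407506 [ -0.65763379  -0.42991541 -11.5       ] ((-1.3224122524261475, -0.32924216985702515), (54.58938980102539, 55.87998962402344), 74.38558959960938)
[[76, 112, 138], [74, 113, 141], [58, 112, 144], [52, 112, 145], [53, 112, 146], [53, 111, 145], [51, 108, 141], [64, 126, 158], [82, 150, 176], [83, 153, 177], [82, 152, 176], [82, 151, 176], [83, 153, 177]]
```

The spot and face are round to 2% (18.2x17.8 mm), so the disc is flat in the grip; its centre is about 1 mm back in tool x. Carrying it to the pocket.

move_arm --moves '[[[-0.34, 0.93, -0.3], [0.4, -1.4, 1.6], 0.5], [[-0.32, 0.94, -0.3], [0.4, -1.4, 1.6], 0.5], [[-0.29, 0.95, -0.3], [0.4, -1.4, 1.6], 0.5], [[-0.27, 0.96, -0.25], [0.4, -1.4, 1.6], 0.5], [[-0.24, 0.96, -0.04], [0.4, -1.4, 1.6], 0.5]]'

```text
clock: 26.05
position: [0.4815, 0.2384, 0.1985]
ee_rot: [0.962, 0.267, -0.063, 0.004]
ft_force: [1.0, 0.0, -2.6]
grip_width: 0.631
```

move_arm --moves '[[[-0.21, 0.97, -0.04], [0.4, -1.4, 1.6], 0.5], [[-0.19, 0.98, -0.04], [0.4, -1.4, 1.6], 0.5], [[-0.16, 0.98, -0.04], [0.4, -1.4, 1.6], 0.5], [[-0.14, 0.98, -0.05], [0.4, -1.4, 1.6], 0.5], [[-0.11, 0.99, -0.05], [0.4, -1.4, 1.6], 0.5]]'

```text
clock: 26.68
position: [0.5217, 0.1214, 0.2031]
ee_rot: [0.972, 0.198, -0.126, 0.008]
ft_force: [0.7, 0.3, -2.8]
grip_width: 0.625
```

move_arm --moves '[[[-0.08, 0.99, -0.06], [0.4, -1.4, 1.6], 0.5], [[-0.06, 0.99, -0.06], [0.4, -1.4, 1.6], 0.5], [[-0.03, 0.99, -0.07], [0.4, -1.4, 1.6], 0.5], [[-0.01, 0.99, -0.07], [0.4, -1.4, 1.6], 0.5], [[0.02, 0.99, -0.08], [0.4, -1.4, 1.6], 0.5]]'

```text
clock: 27.3
position: [0.5621, 0.004, 0.2082]
ee_rot: [0.974, 0.127, -0.188, 0.012]
ft_force: [0.8, 0.5, -2.5]
grip_width: 0.629
```

move_arm --moves '[[[0.05, 0.99, 0], [0.4, -1.4, 1.6], 0.5], [[0.07, 0.99, 0], [0.4, -1.4, 1.6], 0.5], [[0.1, 0.98, 0], [0.4, -1.4, 1.6], 0.5], [[0.12, 0.98, 0], [0.4, -1.4, 1.6], 0.5], [[0.14, 0.97, 0], [0.4, -1.4, 1.6], 0.5]]'

```text
clock: 27.92
position: [0.5969, -0.1141, 0.2009]
ee_rot: [0.967, 0.055, -0.248, 0.015]
ft_force: [0.2, 0.5, -2.6]
grip_width: 0.63
```

move_arm --moves '[[[0.17, 0.97, 0], [0.4, -1.4, 1.6], 0.5], [[0, 0, 0], [0, 0, 0], 0.5], [[0, 0, 0], [0, 0, 0], 0.5]]'

```text
clock: 28.3
position: [0.6032, -0.136, 0.1989]
ee_rot: [0.965, 0.041, -0.259, 0.016]
ft_force: [0.1, 0.9, -1.9]
grip_width: 0.627
```

Run:
```python
from h import *
inpocket((-.001,-.0003)); F,yaw,M=pocket(); plan(F+M@[.0015,0,.085],tool_lean(yaw,30),n=4)
```

```text
clk 28.3 pt in pocket mm [-1.2380e+01  6.0000e-02  1.3654e+02] rot err [-0.46 -0.1   0.28] f_pocket [ 1.1  0.9 -1.6] w 0.627 j6 1.91
[[np.float64(0.13), np.float64(-0.01), np.float64(0.52)], [np.float64(0.1), np.float64(0.0), np.float64(-0.1)]]
[[np.float64(0.13), np.float64(-0.01), np.float64(0.52)], [np.float64(0.1), np.float64(0.0), np.float64(-0.1)]]
[[np.float64(0.13), np.float64(-0.0), np.float64(0.52)], [np.float64(0.1), np.float64(0.0), np.float64(-0.1)]]
[[np.float64(0.13), np.float64(-0.0), np.float64(0.52)], [np.float64(0.1), np.float64(0.0), np.float64(-0.1)]]
```

move_arm --moves '[[[0.13, -0.01, 0.52], [0.1, 0, -0.1], 0.5], [[0.13, -0.01, 0.52], [0.1, 0, -0.1], 0.5], [[0.13, 0, 0.52], [0.1, 0, -0.1], 0.5], [[0.13, 0, 0.52], [0.1, 0, 0], 0.5], [[0, 0, 0], [0, 0, 0], 0.5]]'

```text
clock: 28.92
position: [0.5875, -0.1375, 0.1464]
ee_rot: [0.965, 0.042, -0.26, 0.012]
ft_force: [-0.9, -0.4, -1.7]
grip_width: 0.626
```

Run:
```python
from h import *
inpocket((-.001,-.0003)); F,yaw,M=pocket(); plan(F+M@[.0015,0,.05],tool_lean(yaw,30),n=4)
```

```text
clk 28.925 pt in pocket mm [ 2.10e-01 -7.00e-02  8.32e+01] rot err [-0.07 -0.21  0.01] f_pocket [-0.  -0.3 -1.9] w 0.626 j6 1.8
[[np.float64(0.0), np.float64(-0.0), np.float64(0.33)], [np.float64(0.0), np.float64(0.1), np.float64(-0.0)]]
[[np.float64(0.0), np.float64(-0.0), np.float64(0.33)], [np.float64(0.0), np.float64(0.1), np.float64(-0.0)]]
[[np.float64(0.0), np.float64(-0.0), np.float64(0.33)], [np.float64(0.0), np.float64(0.1), np.float64(-0.0)]]
[[np.float64(0.0), np.float64(-0.0), np.float64(0.33)], [np.float64(0.0), np.float64(0.1), np.float64(-0.0)]]
```

move_arm --moves '[[[0, 0, 0.33], [0, 0.1, 0], 0.5], [[0, 0, 0.33], [0, 0.1, 0], 0.5], [[0, 0, 0.33], [0, 0, 0], 0.5], [[0, 0, 0.25], [0, 0, 0], 0.5], [[0, 0, 0], [0, 0, 0], 0.5]]'

```text
clock: 29.55
position: [0.5725, -0.1388, 0.1204]
ee_rot: [0.965, 0.043, -0.258, 0.012]
ft_force: [-0.3, 0.4, -2.5]
grip_width: 0.629
```

```bash
python3 -c "
from h import *
inpocket((-.001,-.0003))"
```

```text
clk 29.55 pt in pocket mm [ 0.21 -0.09 53.12] rot err [-0.08  0.07  0.01] f_pocket [ 1.   0.4 -2.3] w 0.629 j6 1.73
```

move_arm --moves '[[[0, 0, 0.1], [0, 0, 0], 0.5], [[0, 0, 0.08], [0, 0, 0], 0.5], [[0, 0, 0], [0, 0, 0], 0.5]]'

```text
clock: 29.92
position: [0.5706, -0.139, 0.1168]
ee_rot: [0.965, 0.043, -0.258, 0.012]
ft_force: [0.3, 0.9, -1.5]
grip_width: 0.628
```

```bash
python3 -c "
from h import *
inpocket((-.001,-.0003))"
```

```text
clk 29.925 pt in pocket mm [ 0.38 -0.08 49.1 ] rot err [-0.09  0.11  0.01] f_pocket [ 1.1  0.8 -1.1] w 0.628 j6 1.72
```

move_arm --moves '[[[0, 0, 0.08], [0, 0, 0], 0.5], [[0, 0, 0.06], [0, 0, 0], 0.5], [[0, 0, 0], [0, 0, 0], 0.5]]'

```text
clock: 30.3
position: [0.5688, -0.1391, 0.1138]
ee_rot: [0.965, 0.043, -0.258, 0.012]
ft_force: [0.2, -0.6, -1.7]
grip_width: 0.625
```

```bash
python3 -c "
from h import *
inpocket((-.001,-.0003))"
```

```text
clk 30.3 pt in pocket mm [ 0.34 -0.08 45.53] rot err [-0.09  0.1   0.01] f_pocket [ 1.  -0.6 -1.4] w 0.625 j6 1.72
```

move_arm --moves '[[[0, 0, 0.04], [0, 0, 0], 0.5], [[0, 0, 0.02], [0, 0, 0], 0.5], [[0, 0, 0], [0, 0, 0], 0.5]]'

```text
clock: 30.68
position: [0.5683, -0.1392, 0.1128]
ee_rot: [0.965, 0.043, -0.257, 0.012]
ft_force: [1.0, 1.3, -0.8]
grip_width: 0.632
```

```bash
python3 -c "
from h import *
inpocket((-.001,-.0003))"
```

```text
clk 30.675 pt in pocket mm [ 0.43 -0.06 44.42] rot err [-0.09  0.14  0.01] f_pocket [ 1.4  1.2 -0.2] w 0.632 j6 1.71
```

move_arm --moves '[[[0, 0, 0.04], [0, 0, 0], 0.5], [[0, 0, 0.02], [0, 0, 0], 0.5], [[0, 0, 0], [0, 0, 0], 0.5]]'

```text
clock: 31.05
position: [0.5683, -0.1392, 0.1127]
ee_rot: [0.966, 0.043, -0.256, 0.012]
ft_force: [2.7, 1.0, 8.3]
grip_width: 0.626
```

```bash
python3 -c "
from h import *
inpocket((-.001,-.0003))"
```

```text
clk 31.05 pt in pocket mm [ 0.45 -0.13 44.32] rot err [-0.12  0.25  0.02] f_pocket [-1.7  0.8  8.5] w 0.626 j6 1.71
```

The disc is seated: seat height as expected, 8.5 N push-back. Releasing it, backing off and shutting the fingers.

move_arm --moves '[[[0, 0, 0], [0, 0, 0], 1], [[0, 0, 0], [0, 0, 0], 1], [[0, 0, 0], [0, 0, 0], 1], [[0, 0, -0.5], [0, -0.2, 0], 1], [[0, 0, -0.8], [0, 0, 0], 1]]'

```text
clock: 31.68
position: [0.5838, -0.1378, 0.14]
ee_rot: [0.965, 0.042, -0.26, 0.012]
ft_force: [0.4, -0.3, 0.4]
grip_width: 1.002
```

move_arm --moves '[[[-0.04, 0, -0.9], [0, 0, 0], 0], [[0, 0, -0.8], [0, 0, 0], 0], [[0, 0, 0], [0, 0, 0], 0], [[0, 0, 0], [0, 0, 0], 0], [[0, 0, 0], [0, 0, 0], 0]]'

```text
clock: 32.3
position: [0.6034, -0.136, 0.176]
ee_rot: [0.965, 0.042, -0.26, 0.012]
ft_force: [0.4, -0.3, -0.4]
grip_width: 0.0
```

```bash
python3 -c "
from h import *
inpocket(); im=camera('wrist')[:,:,::-1]; cv2.imwrite('pics/w10.png',im)"
```

```text
clk 32.3 pt in pocket mm [  0.32  -0.31 116.81] rot err [-0.08 -0.16  0.01] f_pocket [ 0.5 -0.3 -0.1] w 0.0 j6 1.87
```

View pics/w10.png

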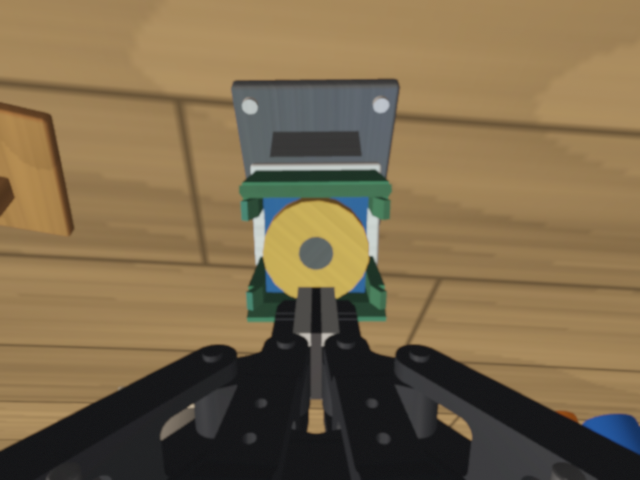

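The disc sits flat and centred on the spacer at (316,252), with the shut fingers above it. Now pressing.

move_arm --moves '[[[0, 0, 0.6], [0, 0.1, 0], 0], [[0, 0, 0.6], [0, 0, 0], 0], [[0, 0, 0.6], [0, 0, 0], 0], [[0, 0, 0.4], [0, 0, 0], 0], [[0, 0, 0], [0, 0, 0], 0]]'

```text
clock: 32.98
position: [0.576, -0.1386, 0.1286]
ee_rot: [0.965, 0.042, -0.259, 0.012]
ft_force: [0.3, 0.2, -0.1]
grip_width: 0.003
```

```bash
python3 -c "
from h import *
inpocket()"
```

```text
clk 32.975 pt in pocket mm [ 0.18 -0.43 62.  ] rot err [-0.08 -0.06  0.02] f_pocket [0.3 0.2 0.1] w 0.003 j6 1.75
```

move_arm --moves '[[[0, 0, 0.08], [0, 0, 0], 0], [[0, 0, 0.05], [0, 0, 0], 0], [[0, 0, 0], [0, 0, 0], 0]]'

```text
clock: 33.35
position: [0.5751, -0.1386, 0.1263]
ee_rot: [0.965, 0.043, -0.258, 0.012]
ft_force: [0.2, 0.1, 0.1]
grip_width: -0.001
```

```bash
python3 -c "
from h import *
inpocket()"
```

```text
clk 33.35 pt in pocket mm [ 0.5  -0.36 59.57] rot err [-0.09  0.03  0.01] f_pocket [0.2 0.1 0.2] w -0.001 j6 1.75
```

move_arm --moves '[[[0, 0, 0.08], [0, 0, 0], 0], [[0, 0, 0.04], [0, 0, 0], 0], [[0, 0, 0], [0, 0, 0], 0]]'

```text
clock: 33.72
position: [0.5737, -0.1387, 0.124]
ee_rot: [0.965, 0.043, -0.258, 0.012]
ft_force: [1.4, 0.1, 3.4]
grip_width: -0.0
```

```bash
python3 -c "
from h import *
inpocket()"
```

```text
clk 33.725 pt in pocket mm [ 0.51 -0.34 56.88] rot err [-0.1   0.06  0.01] f_pocket [-0.5  0.   3.7] w -0.0 j6 1.74
```

move_arm --moves '[[[0, 0, 0.03], [0, 0, 0], 0], [[0, 0, 0.03], [0, 0, 0], 0], [[0, 0, 0], [0, 0, 0], 0], [[0, 0, 0], [0, 0, 0], 0]]'

```text
clock: 34.22
position: [0.5737, -0.1387, 0.1239]
ee_rot: [0.965, 0.043, -0.257, 0.012]
ft_force: [4.9, 0.4, 11.0]
grip_width: 0.001
```

```bash
python3 -c "
from h import *
inpocket()"
```

```text
clk 34.225 pt in pocket mm [ 0.53 -0.35 56.81] rot err [-0.12  0.18  0.02] f_pocket [-1.3 -0.1 12. ] w 0.001 j6 1.74
```

move_arm --moves '[[[0, 0, 0.025], [0, 0, 0], 0], [[0, 0, 0], [0, 0, 0], 0], [[0, 0, 0], [0, 0, 0], 0], [[0, 0, 0], [0, 0, 0], 0], [[0, 0, 0], [0, 0, 0], 0]]'

```text
clock: 34.85
position: [0.5737, -0.1387, 0.1239]
ee_rot: [0.965, 0.043, -0.257, 0.012]
ft_force: [4.1, 0.5, 14.4]
grip_width: -0.003
```

```bash
python3 -c "
from h import *
inpocket()"
```

```text
clk 34.85 pt in pocket mm [ 0.53 -0.33 56.79] rot err [-0.13  0.23  0.02] f_pocket [-3.6  0.2 14.5] w -0.003 j6 1.74
```

move_arm --moves '[[[0, 0, -0.15], [0, 0, 0], 0], [[0, 0, -0.5], [0, 0, 0], 0], [[0, 0, -0.8], [0, 0, 0], 0], [[0, 0, -1], [0, 0, 0], 0], [[0, 0, -1], [0, 0, 0], 0]]'

```text
clock: 35.48
position: [0.6158, -0.1349, 0.1974]
ee_rot: [0.965, 0.043, -0.259, 0.012]
ft_force: [-0.2, -0.2, 0.6]
grip_width: 0.003
```

Run:
```python
from h import *
inpocket()
w=camera('wrist')[:,:,::-1]; t=camera('top')[:,:,::-1]; s=camera('scene')[:,:,::-1]; t0=cv2.imread('pics/top0.png')
c=np.zeros((600,800,3),np.uint8)
c[:300,:400]=cv2.resize(w,(400,300)); c[:300,400:]=cv2.resize(t,(400,300)); c[300:,:400]=cv2.resize(s,(400,300)); c[300:,400:]=cv2.resize(s[200:350,180:380],(400,300))
cv2.imwrite('pics/final.png',c)
for n,(x,y) in dict(jar=(318,188),bowl=(481,208),cup=(205,187)).items():
    print(n,np.abs(t[y-25:y+25,x-25:x+25].astype(int)-t0[y-25:y+25,x-25:x+25]).mean())
```

```text
clk 35.475 pt in pocket mm [  0.36  -0.22 141.53] rot err [-0.08 -0.01  0.01] f_pocket [-0.5 -0.2  0.5] w 0.003 j6 1.93
jar 6.577333333333334
bowl 6.7914666666666665
cup 6.574666666666666
```

View pics/final.png

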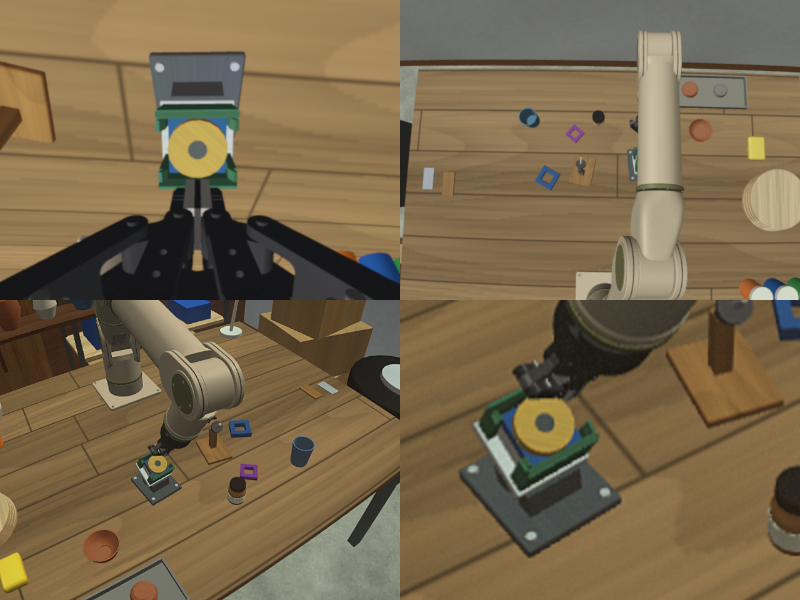

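The final picture shows the disc flat on the stack in the cradle (wrist view, 198,148). The jar, bowl and cup are where they were, and the arm is clear. Handing in.

```bash
python3 -c "
from workcell import *
print(hand_in())"
```

```text
the job is handed in; nothing more can be done
None
```

The cartridge is loaded and handed in at about 35.6 s of the 72 s allowed. The block, the blue spacer off its peg and the brass disc were each set down in the green cradle in that order. Each was let go before the next, and the spacer was re-gripped once on the peg before lifting because the first hold was too shallow.

**Seating:** each part met the stack at its expected height, with 6 to 9 N of push-back before I released it.

**Pressing:** I pressed the released disc straight into the pocket with the shut fingertips. The force along the pocket axis read 12.0 N, then 14.5 N, for about a second in all. The fingertips stopped at 56.8 mm above the floor, where the top of the stack should be at 56 mm; that 0.8 mm gap is within the 2 mm calibration.

**Last checks:** the final pictures show the disc flat and centred, the jar, bowl and cup where they stood, and the arm clear. The only odd reading was an even image difference of about 6.6 grey levels in the patches around all three bystanders. I put it down to noise or lighting, since nothing looked displaced. No check failed.

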